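Refit the drip tray under the table grill

ROBOT

A 6-joint arm with a two-finger parallel gripper is mounted at the origin on a cart in front of the work surface, level with it; the furniture and walls round the work are solid. World frame = base frame: x ahead of the robot, y to its left, z up, the work surface at z = 0. Lengths are in m, angles in rad, forces in N, time in s.
With the tool pointing down it reaches from about 0.325 to 0.9 m from the base axis. Payload 6.1 kg.
Tool frame: the origin (TCP) lies where the fingers leave the gripper's body, on its centre line; the fingertips stand 70 mm ahead of it and the grasp point (between the pads) lies 51 mm ahead of it; x points along the fingers, y is the direction in which the jaws open and shut, and the axes are right-handed (so a half turn about x gives the same grasp; the last joint's range is limited). The gripper opens to 87 mm and grips with 3 to 60 N. Pads are 19 mm wide; open, the fingers measure 117 mm over their backs; the gripper's body (75 mm by 190 mm) begins 51 mm behind the grasp point.
Start: joints at [-1.447, 0.22, 1.526, -0, 1.395, -0.126], TCP at [0.154, -0.606, 0.292] pointing down, gripper open.
Joint ranges: [-2.98, 2.98], [-0.91, 2.08], [0.09, 2.57], [-1.24, 4.39], [0.2, 2.65], [-2.68, 2.68]. Speed limits (rad/s): [2.57, 2.57, 3.01, 3.14, 3.14, 3.14].

INTERFACE

Orientations are given as a rotation vector (axis times angle).
In Python, from workcell import manip gives the robot as it stands. The module is installed in compiled form; this text tells all that it offers.
- The arm moves only by the tool carry_out, never from a script. Its argument "commands" is a list of rows, each a list of 7 numbers: the shift along the tool's x, y, z in cm, then the turn, a rotation vector about the tool's x, y, z in rad, then the closure, from 0 (fully open) to 1 (shut). A call has 1 to 10 rows; each row is the pose to reach, as a shift and turn from the pose commanded when the call began, along the tool's axes at that moment; what a row does not reach only later rows make up. A row lasts 1/8 s, in which the tool goes at most 62.5 mm and 10.7 degrees, less where a joint would pass 70% of its speed; a pose out of reach is approached as far as the arm can. A call with a gripper value outside its range is refused whole. The fingers move at their own pace and stop on an object; "grip_force" is the grip in N (left out, the last holds). Time passes only in rows, so rows that repeat a pose let the fingers close. It gives the time, the measured TCP pose, the force and the opening at its end, in the units of the state.
- manip.sense(): the state, without advancing time (a new reading comes with each control period).
- manip.snapshot(name): name is "scene" or "top" or "wrist"; returns the picture (384x512x3 uint8, blue, green, red); there is no depth.
- manip.camera_info(name): a dict with "K" (3x3 intrinsics, pixels), "extrinsics" (4x4, takes a point from world to camera coordinates); the wrist camera has in their place "tool_from_camera" (4x4, takes a point from camera to tool coordinates, whose origin is the TCP and whose axes are the tool frame's). Camera axes: x right, y down, z forward; pixel columns grow to the right and rows downward; lengths in m; the calibration is good to about 2 mm. A picture is of the moment at which its call begins: read the wrist's pose just before it. camera_info takes no time and is no camera call.
- manip.job_done(): hands the job in, once; it reports no verdict.
The state is a dict: "clock": time; "qpos": joint angles; "dq": joint speeds; "effort": joint torques, N m; "eef_pos": TCP position; "ee_rot": TCP orientation; "wrist_force": force on the tool from outside, world axes, zero at the start; "torque": the same for the moment, N m; "finger_gap": opening from 0.0 (shut) to 1.0 (fully open).
Only numpy, scipy, OpenCV 4.12 (cv2) and the standard library are available. Lean on these libraries where they do the work, as an engineer would, in place of code of your own. Each camera call takes 0.05 s, during which the arm holds its last target.

TASK

Get the table grill ready for use: clear the two carrots that lie in front of it into the pot on the hob, and slide the drip tray, pan first, into the bay under the grill. Push it fully home, so that it clicks in and its front plate sits flush against the grill's front. Leave the garlic, the tomato, the salt shaker, the mug and the pot where they stand.

Things in the scene. Friction and masses are not known exactly. Their poses are not given: they have to be found in the camera images.
- grill: The table grill: a low fixed steel appliance, 250 mm wide (y), 190 mm deep (x), 85 mm high, black ribbed plate on top, loop handles at its sides, a small knob 15 mm proud at the right of its front. Origin on the worktop under its centre; x points away from the front, z up. The drip-tray bay opens in the middle of its front.
- bay_mouth (a point): Middle of the bay's mouth, on the worktop, in the plane of the grill's front; x points into the bay, y to its left, z up. No floor: the tray slides on the worktop. Side walls 124 mm apart, flaring to 136 mm over the first 20 mm at the mouth; roof 34 mm above the worktop. The tray is stopped when its front plate meets the grill's front.
- catch (a joint): Hidden sprung roller in the bay's roof, read as its lift in m (0 = down). It rides over the pan's rear wall during the last 20 mm of the tray's travel and drops in behind it (the click), lift back to 0; pushing past it takes about 6 to 13 N, and it then holds the tray in.
- tray_grip (a point): Middle of the black handle of the loose drip tray (0.11 to 0.22 kg). x points from the handle to the pan (the way in), y left, z up; 24 mm above the tray's underside. Handle 22 mm wide (y), 20 mm high, 25 mm to either side of this point in x, then a 34 mm wide socket (x 25 to 33 mm) and the front plate. Fully home it is 38 mm before the bay mouth (x = -38 mm there).
- pan_back (a point): Bottom edge of the tray's rear wall, at mid-width, 170 mm ahead of the handle's middle; axes as there. The pan is open, 120 mm wide, 132 mm long, 24 mm high, walls 3 mm; between it and the handle stands the front plate, 150 mm wide, 6 mm thick (32 to 38 mm ahead of the handle's middle), 3 to 39 mm above the underside.
- carrot_1_mid (a point): Centre of the first loose carrot lying in front of the grill, about 155 mm long along this y axis, tapering, up to 38 mm thick, 0.09 kg; 18 mm above its underside.
- carrot_3_mid (a point): Centre of the second loose carrot lying in front of the grill, about 165 mm long along this y axis, tapering, up to 39 mm thick, 0.09 kg; 19 mm above its underside.
- pot_floor (a point): Middle of the inner floor of the open light-coloured pot on the black glass hob at the right (0.95 kg, loose). Its inside is round, about 212 mm across; the rim is 95 mm above this point; two loop handles reach to 165 mm from the centre along +y and -y of this frame, 80 mm above this point.
- garlic: Loose garlic bulb beside the bay's mouth, 55 mm across, 55 mm high; origin under its centre. To be left alone.
- tomato: Loose tomato beside the bay's mouth, 65 mm across, 66 mm high; origin under its centre. To be left alone.
- salt_shaker: Loose salt shaker, 44 mm across, 90 mm high, standing left of the grill; origin under its centre. To be left alone.
- tea_mug: Loose pale mug, 78 mm across (116 mm with its handle), 101 mm high, at the back left; origin under its centre. To be left alone.
- cupboard_edge (a point): Middle of the lower front edge of the fixed wall cupboard over the back of the worktop. It runs along world y, 377 mm to either side of this point, and from here back in x; the space below it is 500 mm high, so a wrist held high must stay in front of it.

How it is judged:
By the outcome, as a careful person would: the job done as asked, in the order asked, and still so for the second after the job is handed in, with the robot touching nothing.
It also fails if it takes over 72 s, if anything falls off the work surface, if the arm or the gripper's body presses on something with over 40 N, if the wrist force passes 120 N, or if a joint passes its speed limit or range.

## Working session

There is one attempt and no reset: what is moved stays moved. The work goes in short steps, Python scripts to look and compute and a tool call to move; the robot and the scene stay as the last step left them, time stands still between calls to the robot, and variables do not carry over. Pictures are saved under pics/ and viewed, and the job is handed in when it is done.

Besides the shell and the picture viewer there is one more tool, called after "Request:" by a JSON object that holds its "method" and its "body". carry_out: Moves the arm, as the interface text tells. Its arguments: {"type":"object","properties":{"commands":{"type":"array","items":{"type":"array","items":{"type":"number"}}},"grip_force":{"type":"number"}},"required":["commands"]}

```bash
mkdir -p pics; python3 - <<'E'
from workcell import manip
import cv2,numpy as np
s=manip.sense();print(s)
for n in ["scene","top","wrist"]:
    cv2.imwrite(f"pics/{n}0.png",manip.snapshot(n))
    c=manip.camera_info(n);print(n,{k:np.round(v,4).tolist() if not isinstance(v,str) else v for k,v in c.items()})
E
```

```text
{'clock': 0.0, 'qpos': array([-1.44710949e+00,  2.21216668e-01,  1.52765804e+00,  1.17532195e-05,
        1.39467028e+00, -1.26142827e-01]), 'dq': array([ 9.78330238e-04,  4.98865404e-05, -9.36458605e-05, -1.03434091e-03,
        1.10191494e-03, -9.79258529e-04]), 'effort': array([-3.81292557e-04, -4.94610572e+01, -3.87379467e+01,  6.98555144e-02,
        5.70311258e-02, -1.51323611e-04]), 'eef_pos': array([ 0.15443584, -0.60510527,  0.29111814]), 'ee_rot': array([ 2.08933667,  0.26440661, -2.08930726]), 'wrist_force': array([1.11333041, 0.10646429, 1.02020927]), 'torque': array([ 0.04123549, -0.01006202,  0.04367324]), 'finger_gap': 1.0021478554029093}
scene {'K': [[442.9626, 0.0, 261.3248], [0.0, 442.9626, 190.9011], [0.0, 0.0, 1.0]], 'extrinsics': [[0.8704, -0.4918, 0.0217, -0.5084], [-0.2883, -0.5449, -0.7874, 0.3633], [0.3991, 0.6791, -0.616, 1.7285], [0.0, 0.0, 0.0, 1.0]]}
top {'K': [[450.9135, 0.0, 250.4836], [0.0, 450.9135, 194.9321], [0.0, 0.0, 1.0]], 'extrinsics': [[-0.3421, -0.9396, 0.0112, 0.1186], [-0.7987, 0.2844, -0.5302, 0.6211], [0.495, -0.1903, -0.8478, 1.414], [0.0, 0.0, 0.0, 1.0]]}
wrist {'K': [[295.31, 0.0, 253.3854], [0.0, 295.31, 194.6511], [0.0, 0.0, 1.0]], 'tool_from_camera': [[-0.0001, -0.2478, 0.9688, -0.0912], [1.0, -0.0012, -0.0002, -0.0005], [0.0012, 0.9688, 0.2478, -0.0672], [0.0, 0.0, 0.0, 1.0]]}
```

View pics/scene0.png

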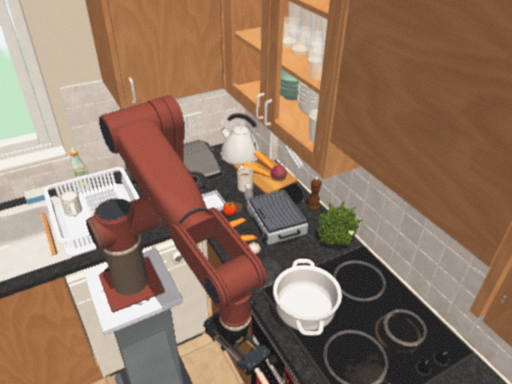

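View pics/top0.png

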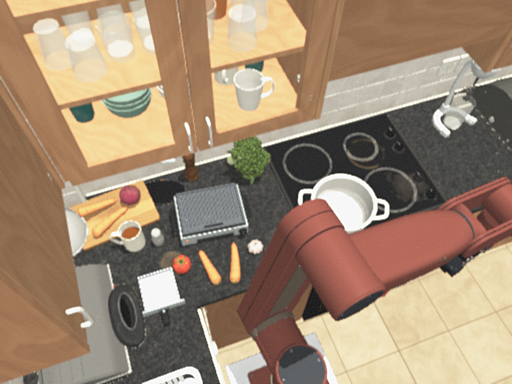

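View pics/wrist0.png

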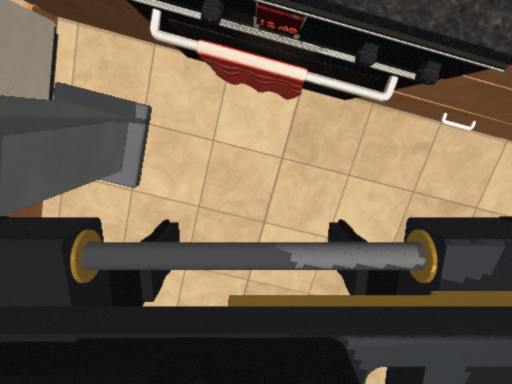

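The top view shows the grill at (210,212), carrots at (209,267) and (235,262), garlic at (256,246), tomato at (181,264), the tray's white pan at (160,290) with its handle at about (165,318), and the pot at (343,203). I'll zoom in to measure.

```bash
cat > h.py <<'E'
from workcell import manip
import cv2,numpy as np
from scipy.spatial.transform import Rotation as R
def cam(n,s=None):
    c=manip.camera_info(n);K=np.array(c["K"])
    if n=="wrist":
        s=s or manip.sense()
        T=np.eye(4);T[:3,:3]=R.from_rotvec(s["ee_rot"]).as_matrix();T[:3,3]=s["eef_pos"]
        E=np.linalg.inv(T@np.array(c["tool_from_camera"]))
    else:E=np.array(c["extrinsics"])
    return K,E
def ray(C,uv,z):
    K,E=C;uv=np.atleast_2d(np.array(uv,float))
    d=np.c_[uv,np.ones(len(uv))]@np.linalg.inv(K).T@E[:3,:3]
    o=-E[:3,:3].T@E[:3,3]
    return o+d*((z-o[2])/d[:,2])[:,None]
def proj(C,P):
    K,E=C;P=np.atleast_2d(P);q=(P@E[:3,:3].T+E[:3,3])@K.T
    return q[:,:2]/q[:,2:]
E
python3 - <<'E'
import cv2
i=cv2.imread("pics/top0.png");cv2.imwrite("pics/top0z.png",cv2.resize(i[180:340,100:290],None,fx=4,fy=3.75,interpolation=cv2.INTER_CUBIC))
cv2.imwrite("pics/top0z.png",cv2.resize(i[180:330,95:285],None,fx=4,fy=4,interpolation=cv2.INTER_CUBIC))
i=cv2.imread("pics/scene0.png");cv2.imwrite("pics/sc0z.png",cv2.resize(i[150:300,190:340],None,fx=4,fy=4,interpolation=cv2.INTER_CUBIC))
E
```

```text
(no output)
```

View pics/top0z.png

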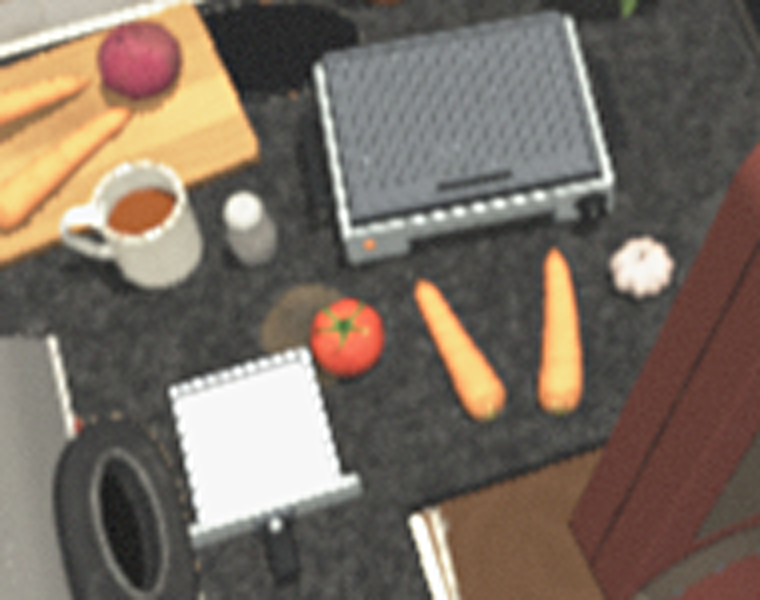

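View pics/sc0z.png

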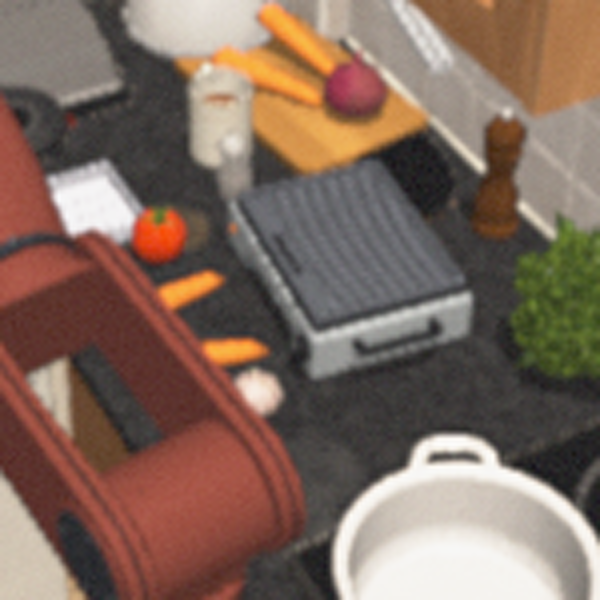

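The zoomed top view (scale 4, offset 95,180) shows the carrots running (423,287)-(487,408) and (554,255)-(560,405). The grill's front top edge runs from (345,225) to (612,182). The tray's handle is at (283,555) and its front plate runs from (195,535) to (358,485). Next I'll turn these into positions.

```bash
python3 - <<'E'
from h import *
np.set_printoptions(precision=4,suppress=True)
C=cam("top")
f=lambda x,y:(x/4+95,y/4+180)
def p(n,l,z):print(n,z);print(ray(C,[f(*a) for a in l],z)[:,:2].tolist().__repr__() if 0 else ray(C,[f(*a) for a in l],z)[:,:2])
p("grill top corners FL FR BR BL",[(345,225),(612,182),(570,12),(318,65)],.085)
p("grill base front L, R bottoms",[(352,262),(405,247)],.0)
p("carrotL tip/end",[(423,287),(487,408)],.018)
p("carrotR",[(554,255),(560,405)],.018)
p("pan rim BL BR, FRpan",[(172,385),(306,350),],.024)
p("plate ends top",[(192,528),(358,477)],.039)
p("handle front end/ socket",[(277,520),(288,575)],.034)
p("tomato",[(347,338)],.033);p("garlic",[(641,268)],.027)
p("salt base",[(255,262)],0);p("salt top",[(242,207)],.09)
i=manip.snapshot("top")
hsv=cv2.cvtColor(i,cv2.COLOR_BGR2HSV)
m=cv2.inRange(hsv,(5,110,110),(20,255,255))
m[:240]=0
n,l,st,ce=cv2.connectedComponentsWithStats(m)
for k in range(1,n):
    if st[k,4]>60:
        ys,xs=np.nonzero(l==k);r=cv2.minAreaRect(np.c_[xs,ys].astype(np.float32));
        P=ray(C,np.c_[xs,ys],.018)[:,:2]
        mu=P.mean(0);w,v=np.linalg.eigh(np.cov((P-mu).T));t=(P-mu)@v[:,1];n_=(P-mu)@v[:,0]
        print(st[k],mu,v[:,1],"len",np.ptp(t),"w",np.ptp(n_),"mid",mu+v[:,1]*(t.max()+t.min())/2)
# pot
D=cam("scene");print("pot rim scene L,R,T,B at .1", ray(D,[(274,291),(341,290),(307,263),(307,331)],.10)[:,:2])
p("pot top",[( (312-95)*4,(185-180)*4),((377-95)*4,(200-180)*4),((343-95)*4,(176-180)*4)],.10)
E
```

```text
grill top corners FL FR BR BL 0.085
[[ 0.5982  0.1718]
 [ 0.559  -0.0667]
 [ 0.7459 -0.0914]
 [ 0.7688  0.1511]]
grill base front L, R bottoms 0.0
[[0.6037 0.174 ]
 [0.602  0.1232]]
carrotL tip/end 0.018
[[0.5485 0.1201]
 [0.4179 0.1006]]
carrotR 0.018
[[ 0.5388 -0.003 ]
 [ 0.3989  0.0392]]
pan rim BL BR, FRpan 0.024
[[0.5296 0.3553]
 [0.5219 0.2361]]
plate ends top 0.039
[[0.3925 0.3657]
 [0.3881 0.2237]]
handle front end/ socket 0.034
[[0.377  0.2977]
 [0.3289 0.3006]]
tomato 0.033
[[0.5166 0.1987]]
garlic 0.027
[[ 0.4953 -0.0724]]
salt base 0
[[0.6341 0.2588]]
salt top 0.09
[[0.6437 0.2534]]
[   0  240   89  143 8516] [0.5337 0.7075] [-0.9998  0.021 ] len 0.5104557738988588 w 0.27339608498900664 mid [0.5861 0.7064]
[ 83 240  27  11 149] [0.7138 0.4833] [0.0199 0.9998] len 0.0958132034378157 w 0.038499906202116976 mid [0.7136 0.4735]
[ 300  240  180   76 4847] [ 0.296  -0.4453] [0.1454 0.9894] len 0.6653995595238107 w 0.2906129344272298 mid [ 0.283  -0.5336]
[229 242  12  41 249] [0.4587 0.0215] [-0.9508  0.3099] len 0.15641398131925832 w 0.039821101165637154 mid [0.4709 0.0175]
[1
[... 216 characters left out ...]
53916 mid [0.5338 0.2019]
[292 284  20  36 229] [ 0.2469 -0.1486] [-0.6809  0.7324] len 0.1375176815334657 w 0.03422131969526596 mid [ 0.2532 -0.1554]
[ 206  294   44   54 1362] [0.2761 0.1133] [-0.9669  0.2551] len 0.17217282625395908 w 0.13785465437764718 mid [0.2789 0.1125]
[257 320  36  45 519] [ 0.1641 -0.0164] [-0.5873  0.8094] len 0.14290348856852603 w 0.10298408537313211 mid [ 0.164  -0.0163]
[250 367  21  17 177] [0.0725 0.0651] [-0.0966  0.9953] len 0.06615468971327781 w 0.04817577100385903 mid [0.0723 0.0677]
pot rim scene L,R,T,B at .1 [[ 0.4282 -0.364 ]
 [ 0.6437 -0.4756]
 [ 0.609  -0.308 ]
 [ 0.439  -0.559 ]]
pot top 0.1
[[ 0.6332 -0.3514]
 [ 0.491  -0.5522]
 [ 0.6311 -0.4808]]
```

```bash
cat >> h.py <<'E'
def Rd(phi,tilt=0):
    # tool down, jaw axis y at world angle phi; tilt>0 leans the fingers forward (tip toward tool z side)
    c,s=np.cos(phi),np.sin(phi)
    M=np.array([[0,0,-1],[c,s,0],[s,-c,0]],float).T
    return R.from_matrix(M)*R.from_rotvec([0,-tilt,0])
def cmd(p,Rt,s=None):
    "p: TCP target"
    s=s or manip.sense();R0=R.from_rotvec(s["ee_rot"])
    d=R0.inv().apply(np.array(p)-s["eef_pos"])*100
    r=(R0.inv()*Rt).as_rotvec()
    print("shift cm",np.round(d,2),"turn",np.round(r,4),"dist",round(float(np.linalg.norm(d)),1),"deg",round(float(np.degrees(np.linalg.norm(r))),1),"rows>=",round(max(np.linalg.norm(d)/6.25,np.degrees(np.linalg.norm(r))/10.7),1))
def st():
    s=manip.sense();M=R.from_rotvec(s["ee_rot"]).as_matrix()
    print("t",round(s["clock"],2),"tcp",np.round(s["eef_pos"],4),"x",np.round(M[:,0],3),"y",np.round(M[:,1],3),"jawang",round(float(np.degrees(np.arctan2(M[1,1],M[0,1]))),1),"F",np.round(s["wrist_force"],1),"gap",round(float(s["finger_gap"]),3),"q",np.round(s["qpos"],2))
    return s
E
python3 - <<'E'
from h import *
st()
cmd([.40,.06,.36],Rd(np.radians(90)))
E
```

```text
t 0.2 tcp [ 0.1545 -0.6053  0.2915] x [-0.     0.001 -1.   ] y [ 0.247 -0.969 -0.001] jawang -75.7 F [-0.3 -0.1  0.1] gap 0.999 q [-1.45  0.22  1.53  0.    1.39 -0.13]
shift cm [ -6.77 -58.4  -40.24] turn [-2.8918e+00 -1.9000e-03 -1.0000e-04] dist 71.2 deg 165.7 rows>= 15.5
```

```bash
python3 - <<'E'
from h import *
cmd([.44,-.42,.38],Rd(np.radians(30)))
E
```

```text
shift cm [ -8.83 -10.91 -32.25] turn [-1.8446e+00 -1.3000e-03  7.0000e-04] dist 35.2 deg 105.7 rows>= 9.9
```

Request:
{"method": "carry_out", "body": {"commands": [[-8.8,-10.9,-32.2,-1.845,0,0,0.25],[-8.8,-10.9,-32.2,-1.845,0,0,0.25],[-8.8,-10.9,-32.2,-1.845,0,0,0.25],[-8.8,-10.9,-32.2,-1.845,0,0,0.25],[-8.8,-10.9,-32.2,-1.845,0,0,0.25],[-8.8,-10.9,-32.2,-1.845,0,0,0.25],[-8.8,-10.9,-32.2,-1.845,0,0,0.25],[-8.8,-10.9,-32.2,-1.845,0,0,0.25],[-8.8,-10.9,-32.2,-1.845,0,0,0.25],[-8.8,-10.9,-32.2,-1.845,0,0,0.25]], "grip_force": 15}}

```text
clock: 1.45
eef_pos: [0.4396, -0.4202, 0.3799]
ee_rot: [0.811, 1.415, -0.811]
wrist_force: [-0.1, 0.4, 0.9]
finger_gap: 0.749
```

```bash
python3 - <<'E'
from h import *
s=st()
i=manip.snapshot("wrist");cv2.imwrite("pics/w1.png",i)
np.savez("w1.npz",p=s["eef_pos"],r=s["ee_rot"])
cmd([.38,.08,.40],Rd(np.radians(90)))
E
```

```text
t 1.45 tcp [ 0.4396 -0.4202  0.3799] x [-0.  0. -1.] y [ 0.863  0.505 -0.   ] jawang 30.4 F [-0.1  0.4  0.9] gap 0.749 q [-0.89  0.14  1.46 -0.    1.55 -1.42]
shift cm [ -1.99  20.4  -46.06] turn [-1.0353e+00 -6.0000e-04 -2.0000e-04] dist 50.4 deg 59.3 rows>= 8.1
```

View pics/w1.png

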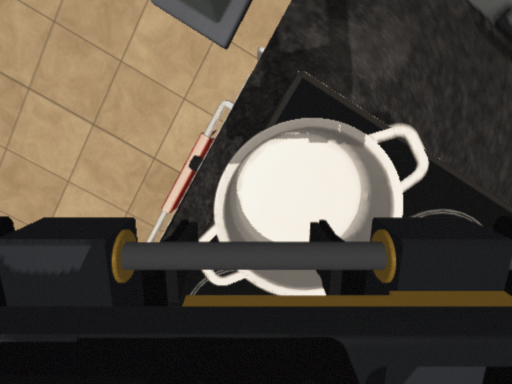

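The wrist view shows the pot rim spanning columns 214 to 403 and rows 118 to 295, with its handles at (410,155) and (215,260). I'll compute its centre and move on to view the carrots.

Request:
{"method": "carry_out", "body": {"commands": [[-2,20.4,-46,-1.035,0,0,0.25],[-2,20.4,-46,-1.035,0,0,0.25],[-2,20.4,-46,-1.035,0,0,0.25],[-2,20.4,-46,-1.035,0,0,0.25],[-2,20.4,-46,-1.035,0,0,0.25],[-2,20.4,-46,-1.035,0,0,0.25],[-2,20.4,-46,-1.035,0,0,0.25],[-2,20.4,-46,-1.035,0,0,0.25],[-2,20.4,-46,-1.035,0,0,0.25],[-2,20.4,-46,-1.035,0,0,0.25]]}}

```text
clock: 2.75
eef_pos: [0.386, 0.08, 0.4002]
ee_rot: [0.009, 1.571, -0.01]
wrist_force: [-0.8, 0.2, 0.6]
finger_gap: 0.744
```

```bash
python3 - <<'E'
from h import *
z=np.load("w1.npz");C=cam("wrist",dict(eef_pos=z["p"],ee_rot=z["r"]))
print(ray(C,[(214,205),(403,200),(308,118),(300,296),(425,130),(205,280)],.105)[:,:2])
s=st()
i=manip.snapshot("wrist");cv2.imwrite("pics/w2.png",i)
np.savez("w2.npz",p=s["eef_pos"],r=s["ee_rot"])
E
```

```text
[[ 0.41572931 -0.47971206]
 [ 0.62220538 -0.35135935]
 [ 0.46142172 -0.32717568]
 [ 0.58287426 -0.53568149]
 [ 0.5914734  -0.26753013]
 [ 0.45628029 -0.58077384]]
t 2.75 tcp [0.386  0.08   0.4002] x [ 0.    -0.001 -1.   ] y [ 0.012  1.    -0.001] jawang 89.3 F [-0.8  0.2  0.6] gap 0.744 q [ 0.   -0.41  1.91 -0.    1.64 -1.56]
```

View pics/w2.png

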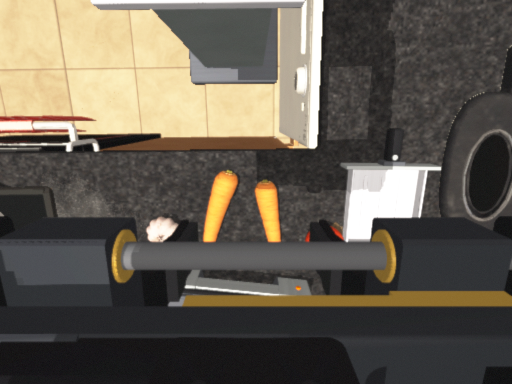

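```bash
python3 - <<'E'
from h import *
z=np.load("w2.npz");C=cam("wrist",dict(eef_pos=z["p"],ee_rot=z["r"]))
i=cv2.imread("pics/w2.png");hsv=cv2.cvtColor(i,cv2.COLOR_BGR2HSV)
m=cv2.inRange(hsv,(8,150,120),(22,255,255));m[:165]=0;m[243:]=0;m[:,:195]=0;m[:,290:]=0
n,l,s,c=cv2.connectedComponentsWithStats(m)
for k in range(1,n):
    if s[k,4]<200:continue
    print(s[k])
    for r in range(s[k,1],s[k,1]+s[k,3],8):
        xs=np.nonzero(l[r]==k)[0]
        P=ray(C,[(xs.min(),r),(xs.max()+1,r)],.019)
        print(np.round(P.mean(0),4),"w",round(P[1,1]-P[0,1],4))
print("tray plate",ray(C,[(341,163),(440,167)],.039),"handle top",ray(C,[(388,129),(403,129)],.034),ray(C,[(388,155),(403,155)],.034))
print("grill front-top",ray(C,[(186,288),(311,293)],.085),ray(C,[(186,277),(311,282)],.085))
print("garlic",ray(C,[(161,230)],.03))
E
```

```text
[203 171  35  71 916]
[0.3987 0.0331 0.019 ] w 0.0081
[0.4119 0.0359 0.019 ] w 0.0375
[0.4252 0.0313 0.019 ] w 0.0394
[0.4386 0.0267 0.019 ] w 0.038
[0.4523 0.0212 0.019 ] w 0.0349
[0.4662 0.0172 0.019 ] w 0.0318
[0.4802 0.0124 0.019 ] w 0.0303
[0.4945 0.0083 0.019 ] w 0.0272
[0.509  0.0051 0.019 ] w 0.0257
[255 181  26  61 804]
[0.416  0.1026 0.019 ] w 0.0016
[0.4294 0.1002 0.019 ] w 0.0361
[0.443  0.1018 0.019 ] w 0.0364
[0.4568 0.1034 0.019 ] w 0.0333
[0.4708 0.1059 0.019 ] w 0.0319
[0.485  0.1085 0.019 ] w 0.027
[0.4994 0.1111 0.019 ] w 0.0255
[0.514  0.1137 0.019 ] w 0.024
tray plate [[0.38509447 0.21482556 0.039     ]
 [0.39322174 0.36788611 0.039     ]] handle top [[0.33504379 0.28423132 0.034     ]
 [0.33533202 0.30689846 0.034     ]] [[0.37431865 0.28812578 0.034     ]
 [0.37461103 0.31128209 0.034     ]]
grill front-top [[ 0.56936762 -0.02632159  0.085     ]
 [ 0.58040256  0.16694097  0.085     ]] [[ 0.55052448 -0.02502285  0.085     ]
 [ 0.5613685   0.16627097  0.085     ]]
garlic [[ 0.49465151 -0.07502737  0.03      ]]
```

Both views agree on the carrots. The right carrot runs at about -18° and I'll grasp it at (0.458, 0.020). The left runs at +10° with its grasp at (0.468, 0.1055).

```bash
python3 - <<'E'
from h import *
st()
cmd([.458,.020,.16],Rd(np.radians(72)))
cmd([.458,.020,.074],Rd(np.radians(72)))
E
```

```text
t 2.8 tcp [0.3862 0.0792 0.4001] x [-0.    -0.001 -1.   ] y [ 0.013  1.    -0.001] jawang 89.2 F [ 0.3  0.1 -0.2] gap 0.751 q [ 0.   -0.41  1.91 -0.    1.64 -1.56]
shift cm [24.01 -5.81  7.26] turn [ 0.3009 -0.      0.0007] dist 25.8 deg 17.2 rows>= 4.1
shift cm [32.61 -5.81  7.27] turn [ 0.3009 -0.      0.0007] dist 33.9 deg 17.2 rows>= 5.4
```

Request:
{"method": "carry_out", "body": {"commands": [[24,-5.8,7.3,0.301,0,0,0.25],[24,-5.8,7.3,0.301,0,0,0.25],[24,-5.8,7.3,0.301,0,0,0.25],[24,-5.8,7.3,0.301,0,0,0.25],[24,-5.8,7.3,0.301,0,0,0.25],[24,-5.8,7.3,0.301,0,0,0.25],[24,-5.8,7.3,0.301,0,0,0.25]]}}

```text
clock: 3.68
eef_pos: [0.4598, 0.0206, 0.1629]
ee_rot: [0.246, 1.552, -0.246]
wrist_force: [0.7, -0.0, -0.3]
finger_gap: 0.75
```

```bash
python3 - <<'E'
from h import *
st()
cmd([.458,.020,.074],Rd(np.radians(72)))
E
```

```text
t 3.67 tcp [0.4598 0.0206 0.1629] x [ 0.004 -0.001 -1.   ] y [0.309 0.951 0.001] jawang 72.0 F [ 0.7 -0.  -0.3] gap 0.75 q [-0.13 -0.04  2.07  0.    1.11 -1.38]
shift cm [ 8.89 -0.12 -0.19] turn [ 0.0004  0.0043 -0.0009] dist 8.9 deg 0.3 rows>= 1.4
```

Request:
{"method": "carry_out", "body": {"commands": [[4.5,0,0,0,0,0,0.25],[8.6,0,0,0,0,0,0.25],[8.6,0,0,0,0,0,0.25],[8.6,0,0,0,0,0,1],[8.6,0,0,0,0,0,1],[8.6,0,0,0,0,0,1],[8.6,0,0,0,0,0,1],[8.6,0,0,0,0,0,1]], "grip_force": 15}}

```text
clock: 4.68
eef_pos: [0.4589, 0.021, 0.075]
ee_rot: [0.245, 1.556, -0.246]
wrist_force: [-2.0, -0.4, 6.9]
finger_gap: 0.378
```

```bash
python3 - <<'E'
from h import *
st()
cmd([.458,.020,.25],Rd(np.radians(72)))
cmd([.522,-.424,.25],Rd(np.radians(45)))
E
```

```text
t 4.67 tcp [0.4589 0.021  0.075 ] x [ 0.001 -0.    -1.   ] y [0.308 0.951 0.   ] jawang 72.1 F [-2.  -0.4  6.9] gap 0.378 q [-0.13  0.11  2.1  -0.    0.92 -1.38]
shift cm [-17.5   -0.12  -0.04] turn [ 0.0014  0.001  -0.    ] dist 17.5 deg 0.1 rows>= 2.8
shift cm [-17.48 -40.39  19.72] turn [ 4.726e-01  1.000e-03 -2.000e-04] dist 48.2 deg 27.1 rows>= 7.7
```

```bash
python3 - <<'E'
from h import *
cmd([.529,-.389,.25],Rd(np.radians(45)))
E
```

```text
shift cm [-17.48 -36.85  19.31] turn [ 4.726e-01  1.000e-03 -2.000e-04] dist 45.1 deg 27.1 rows>= 7.2
```

Request:
{"method": "carry_out", "body": {"commands": [[-6,0,0,0,0,0,1],[-12,0,0,0,0,0,1],[-17.5,0,0,0,0,0,1],[-17.5,0,0,0,0,0,1]]}}

```text
clock: 5.18
eef_pos: [0.4611, 0.0208, 0.2545]
ee_rot: [0.245, 1.547, -0.245]
wrist_force: [1.4, -0.3, 0.1]
finger_gap: 0.376
```

```bash
python3 - <<'E'
from h import *
st()
cmd([.529,-.389,.25],Rd(np.radians(45)))
cmd([.529,-.389,.13],Rd(np.radians(45)))
E
```

```text
t 5.17 tcp [0.4611 0.0208 0.2545] x [ 0.01  -0.001 -1.   ] y [0.308 0.951 0.002] jawang 72.1 F [ 1.4 -0.3  0.1] gap 0.376 q [-0.13 -0.16  1.99  0.    1.3  -1.38]
shift cm [  0.56 -36.91  19.07] turn [ 0.4727  0.0092 -0.0042] dist 41.5 deg 27.1 rows>= 6.6
shift cm [ 12.56 -36.93  18.95] turn [ 0.4727  0.0092 -0.0042] dist 43.4 deg 27.1 rows>= 6.9
```

Request:
{"method": "carry_out", "body": {"commands": [[0.5,-36.9,19.0,0.473,0,0,1],[0.5,-36.9,19.0,0.473,0,0,1],[0.5,-36.9,19.0,0.473,0,0,1],[0.5,-36.9,19.0,0.473,0,0,1],[0.5,-36.9,19.0,0.473,0,0,1],[0.5,-36.9,19.0,0.473,0,0,1],[0.5,-36.9,19.0,0.473,0,0,1],[0.5,-36.9,19.0,0.473,0,0,1],[0.5,-36.9,19.0,0.473,0,0,1]]}}

```text
clock: 6.3
eef_pos: [0.5249, -0.3875, 0.2423]
ee_rot: [0.616, 1.485, -0.613]
wrist_force: [0.4, 0.4, -1.1]
finger_gap: 0.379
```

```bash
python3 - <<'E'
from h import *
st()
cmd([.529,-.389,.13],Rd(np.radians(45)))
cv2.imwrite("pics/w3.png",manip.snapshot("wrist"))
E
```

```text
t 6.3 tcp [ 0.5249 -0.3875  0.2423] x [-0.002  0.003 -1.   ] y [0.708 0.707 0.   ] jawang 45.0 F [ 0.4  0.4 -1.1] gap 0.379 q [-0.76  0.32  1.5   0.    1.32 -1.54]
shift cm [11.22  0.18  0.43] turn [-0.0007 -0.0035 -0.0004] dist 11.2 deg 0.2 rows>= 1.8
```

View pics/w3.png

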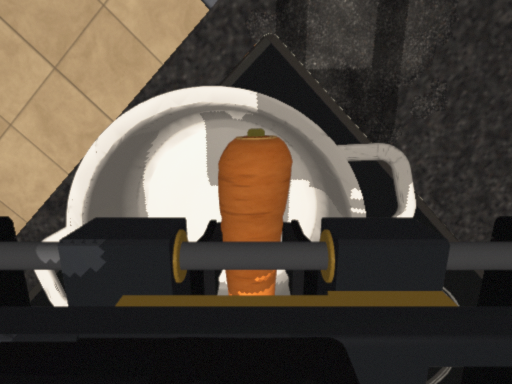

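The wrist view shows the carrot level between the pads at (255,200), well inside the rim, so I'll lower and release it.

Request:
{"method": "carry_out", "body": {"commands": [[6,0.2,0.4,0,0,0,1],[11,0.2,0.4,0,0,0,1],[11,0.2,0.4,0,0,0,1],[11,0.2,0.4,0,0,0,0.25],[11,0.2,0.4,0,0,0,0.25],[11,0.2,0.4,0,0,0,0.25],[5,0.2,0.4,0,0,0,0.25],[0,0.2,0.4,0,0,0,0.25],[-2,0.2,0.4,0,0,0,0.25]]}}

```text
clock: 7.48
eef_pos: [0.5311, -0.3912, 0.27]
ee_rot: [0.611, 1.474, -0.616]
wrist_force: [-0.9, -0.5, 0.6]
finger_gap: 0.751
```

```bash
python3 - <<'E'
from h import *
st()
cmd([.44,.08,.25],Rd(np.radians(100)))
E
```

```text
t 7.47 tcp [ 0.5311 -0.3912  0.27  ] x [ 0.006 -0.006 -1.   ] y [0.707 0.707 0.   ] jawang 45.0 F [-0.9 -0.5  0.6] gap 0.751 q [-0.75  0.31  1.46  0.    1.36 -1.54]
shift cm [  1.69  26.85 -39.79] turn [-0.9604  0.0077  0.0036] dist 48.0 deg 55.0 rows>= 7.7
```

```bash
python3 - <<'E'
from h import *
cv2.imwrite("pics/w4.png",manip.snapshot("wrist"))
cmd([.468,.1055,.20],Rd(np.radians(100)))
E
```

```text
shift cm [  6.76  30.63 -39.69] turn [-0.9603  0.0087  0.0042] dist 50.6 deg 55.0 rows>= 8.1
```

View pics/w4.png

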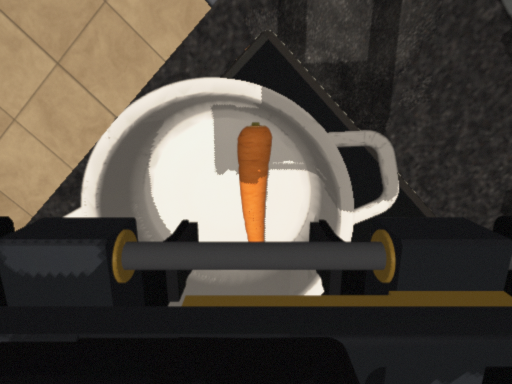

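The first carrot lies on the pot floor at (255,180). Next is the second carrot.

Request:
{"method": "carry_out", "body": {"commands": [[6.8,30.6,-39.7,-0.96,0,0,0.25],[6.8,30.6,-39.7,-0.96,0,0,0.25],[6.8,30.6,-39.7,-0.96,0,0,0.25],[6.8,30.6,-39.7,-0.96,0,0,0.25],[6.8,30.6,-39.7,-0.96,0,0,0.25],[6.8,30.6,-39.7,-0.96,0,0,0.25],[6.8,30.6,-39.7,-0.96,0,0,0.25],[6.8,30.6,-39.7,-0.96,0,0,0.25],[6.8,30.6,-39.7,-0.96,0,0,0.25],[6.8,30.6,-39.7,-0.96,0,0,0.25]]}}

```text
clock: 8.78
eef_pos: [0.4651, 0.1074, 0.1953]
ee_rot: [-0.138, 1.568, 0.138]
wrist_force: [0.3, -0.9, -0.1]
finger_gap: 0.75
```

```bash
python3 - <<'E'
from h import *
s=st()
i=manip.snapshot("wrist");cv2.imwrite("pics/w5.png",i)
np.savez("w5.npz",p=s["eef_pos"],r=s["ee_rot"])
cmd([.468,.1055,.075],Rd(np.radians(100)))
E
```

```text
t 8.78 tcp [0.4651 0.1074 0.1953] x [-0.002 -0.001 -1.   ] y [-0.175  0.985 -0.   ] jawang 100.1 F [ 0.3 -0.9 -0.1] gap 0.75 q [ 0.06 -0.04  2.   -0.    1.19 -1.68]
shift cm [12.07 -0.15  0.23] turn [-0.0003 -0.0009  0.0004] dist 12.1 deg 0.1 rows>= 1.9
```

View pics/w5.png

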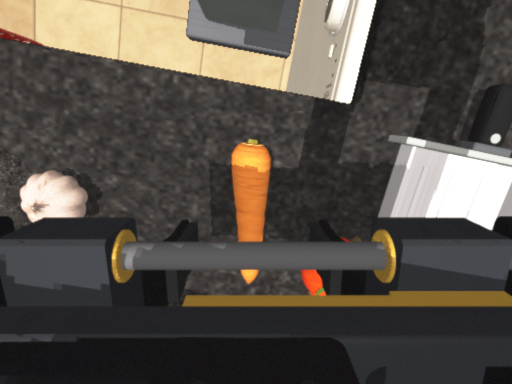

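The carrot is centred between the pads at column 250, and the tomato at (312,280) lies clear of the left finger. Descending.

Request:
{"method": "carry_out", "body": {"commands": [[6,-0.1,0.2,0,0,0,0.25],[12,-0.1,0.2,0,0,0,0.25],[12,-0.1,0.2,0,0,0,0.25],[12,-0.1,0.2,0,0,0,1],[12,-0.1,0.2,0,0,0,1],[12,-0.1,0.2,0,0,0,1],[12,-0.1,0.2,0,0,0,1],[6,-0.1,0.2,0,0,0,1],[0,-0.1,0.2,0,0,0,1],[-5,-0.1,0.2,0,0,0,1]]}}

```text
clock: 10.07
eef_pos: [0.4678, 0.1068, 0.2487]
ee_rot: [-0.137, 1.565, 0.137]
wrist_force: [1.1, -0.7, -1.2]
finger_gap: 0.354
```

```bash
python3 - <<'E'
from h import *
s=st()
a=np.radians(45);j=np.array([np.cos(a),np.sin(a)]);ax=np.array([np.sin(a),-np.cos(a)])
p=np.array([.522,-.424])-.03*j-.022*ax;print(p)
cmd([*p,.25],Rd(a));cmd([*p,.13],Rd(a))
E
```

```text
t 10.07 tcp [0.4678 0.1068 0.2487] x [ 0.002  0.    -1.   ] y [-0.174  0.985 -0.   ] jawang 100.0 F [ 1.1 -0.7 -1.2] gap 0.354 q [ 0.06 -0.1   1.94 -0.    1.29 -1.69]
[ 0.48523045 -0.42965685]
shift cm [ -0.13 -53.13  -7.6 ] turn [ 9.6e-01  1.5e-03 -6.0e-04] dist 53.7 deg 55.0 rows>= 8.6
shift cm [ 11.87 -53.13  -7.62] turn [ 9.6e-01  1.5e-03 -6.0e-04] dist 55.0 deg 55.0 rows>= 8.8
```

Request:
{"method": "carry_out", "body": {"commands": [[-0.1,-53.1,-7.6,0.96,0,0,1],[-0.1,-53.1,-7.6,0.96,0,0,1],[-0.1,-53.1,-7.6,0.96,0,0,1],[-0.1,-53.1,-7.6,0.96,0,0,1],[-0.1,-53.1,-7.6,0.96,0,0,1],[-0.1,-53.1,-7.6,0.96,0,0,1],[-0.1,-53.1,-7.6,0.96,0,0,1],[-0.1,-53.1,-7.6,0.96,0,0,1],[-0.1,-53.1,-7.6,0.96,0,0,1],[-0.1,-53.1,-7.6,0.96,0,0,1]]}}

```text
clock: 11.32
eef_pos: [0.4842, -0.4319, 0.2467]
ee_rot: [0.616, 1.482, -0.617]
wrist_force: [-0.4, 0.4, -1.6]
finger_gap: 0.358
```

```bash
python3 - <<'E'
from h import *
s=st()
cmd([.485,-.43,.13],Rd(np.radians(45)))
cv2.imwrite("pics/w6.png",manip.snapshot("wrist"))
E
```

```text
t 11.32 tcp [ 0.4842 -0.4319  0.2467] x [-0. -0. -1.] y [ 0.709  0.705 -0.   ] jawang 44.8 F [-0.4  0.4 -1.6] gap 0.358 q [-0.85  0.31  1.51 -0.    1.33 -1.63]
shift cm [11.67  0.2  -0.07] turn [-0.0034 -0.0002  0.0004] dist 11.7 deg 0.2 rows>= 1.9
```

View pics/w6.png

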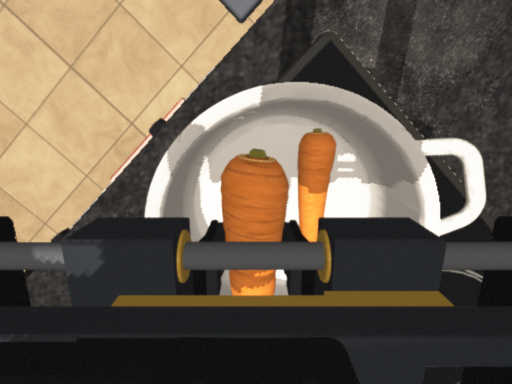

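The second carrot at (255,200) is inside the rim, beside the first at (315,190). I'll lower and release it.

Request:
{"method": "carry_out", "body": {"commands": [[6,0.1,0,0,0,0,1],[11.5,0.1,0,0,0,0,1],[11.5,0.1,0,0,0,0,1],[11.5,0.1,0,0,0,0,0.3],[11.5,0.1,0,0,0,0,0.3],[11.5,0.1,0,0,0,0,0.3],[5,0.1,0,0,0,0,0.3],[0,0.1,0,0,0,0,0.3],[-4,0.1,0,0,0,0,0.3],[-6,0.1,0,0,0,0,0.3]]}}

```text
clock: 12.62
eef_pos: [0.4864, -0.4296, 0.3117]
ee_rot: [0.612, 1.477, -0.616]
wrist_force: [-0.2, -0.5, 0.3]
finger_gap: 0.701
```

```bash
python3 - <<'E'
from h import *
s=st()
cmd([.36,.08,.33],Rd(np.radians(90)))
cv2.imwrite("pics/w7.png",manip.snapshot("wrist"))
E
```

```text
t 12.62 tcp [ 0.4864 -0.4296  0.3117] x [ 0.004 -0.005 -1.   ] y [ 0.707  0.707 -0.   ] jawang 45.0 F [-0.2 -0.5  0.3] gap 0.701 q [-0.84  0.26  1.44 -0.    1.43 -1.63]
shift cm [ -2.11  27.08 -44.97] turn [-0.7859  0.0056  0.0027] dist 52.5 deg 45.0 rows>= 8.4
```

View pics/w7.png

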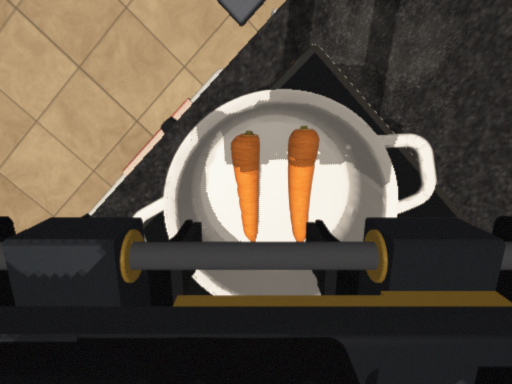

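Both carrots lie flat in the pot at (247,185) and (303,185). Now I'll turn the camera to the grill side to measure the bay.

```bash
python3 - <<'E'
from h import *
s=st()
cmd([.42,.10,.42],Rd(np.radians(-90)))
E
```

```text
t 12.68 tcp [ 0.4867 -0.4299  0.3132] x [ 0.005 -0.006 -1.   ] y [ 0.707  0.707 -0.   ] jawang 45.0 F [ 1.4 -0.4  2.7] gap 0.7 q [-0.84  0.26  1.44  0.    1.43 -1.63]
shift cm [-11.02  32.73 -42.12] turn [ 2.3557  0.0042 -0.0087] dist 54.5 deg 135.0 rows>= 12.6
```

Request:
{"method": "carry_out", "body": {"commands": [[-11,32.7,-42,2.356,0,0,0.4],[-11,32.7,-42,2.356,0,0,0.4],[-11,32.7,-42,2.356,0,0,0.4],[-11,32.7,-42,2.356,0,0,0.4],[-11,32.7,-42,2.356,0,0,0.4],[-11,32.7,-42,2.356,0,0,0.4],[-11,32.7,-42,2.356,0,0,0.4],[-11,32.7,-42,2.356,0,0,0.4],[-11,32.7,-42,2.356,0,0,0.4],[-11,32.7,-42,2.356,0,0,0.4]]}}

```text
clock: 13.92
eef_pos: [0.4194, 0.1017, 0.4165]
ee_rot: [1.881, 0.579, -1.883]
wrist_force: [0.3, -0.3, -0.4]
finger_gap: 0.599
```

```bash
python3 - <<'E'
from h import *
s=st()
cmd([.42,.10,.42],Rd(np.radians(-90)))
E
```

```text
t 13.93 tcp [0.4194 0.1017 0.4165] x [-0.001  0.001 -1.   ] y [ 0.562 -0.827 -0.001] jawang -55.8 F [ 0.3 -0.3 -0.4] gap 0.599 q [ 0.05 -0.31  1.81  0.    1.64  1.03]
shift cm [-0.35  0.18  0.05] turn [0.5964 0.0009 0.0008] dist 0.4 deg 34.2 rows>= 3.2
```

Request:
{"method": "carry_out", "body": {"commands": [[0,0,0,0.596,0,0,0.4],[0,0,0,0.596,0,0,0.4],[0,0,0,0.596,0,0,0.4],[0,0,0,0.596,0,0,0.4],[0,0,0,0.596,0,0,0.4]]}}

```text
clock: 14.55
eef_pos: [0.42, 0.0994, 0.4165]
ee_rot: [2.217, 0.007, -2.22]
wrist_force: [-0.1, 0.0, -0.4]
finger_gap: 0.597
```

```bash
python3 - <<'E'
from h import *
s=st()
i=manip.snapshot("wrist");cv2.imwrite("pics/w8.png",i)
np.savez("w8.npz",p=s["eef_pos"],r=s["ee_rot"])
cv2.imwrite("pics/w8z.png",cv2.resize(i[0:230,100:420],None,fx=2.5,fy=2.5,interpolation=cv2.INTER_CUBIC))
E
```

```text
t 14.55 tcp [0.42   0.0994 0.4165] x [-0.001 -0.    -1.   ] y [ 0.006 -1.     0.   ] jawang -89.6 F [-0.1  0.  -0.4] gap 0.597 q [ 0.05 -0.31  1.81 -0.    1.64  1.61]
```

View pics/w8.png

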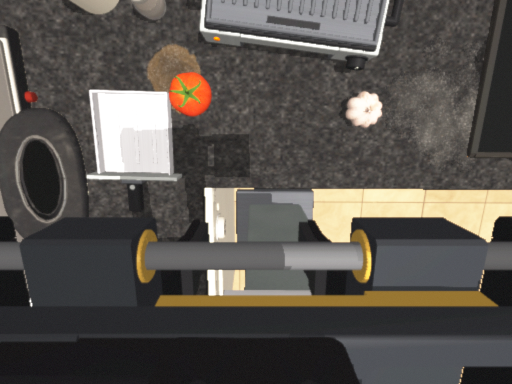

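View pics/w8z.png

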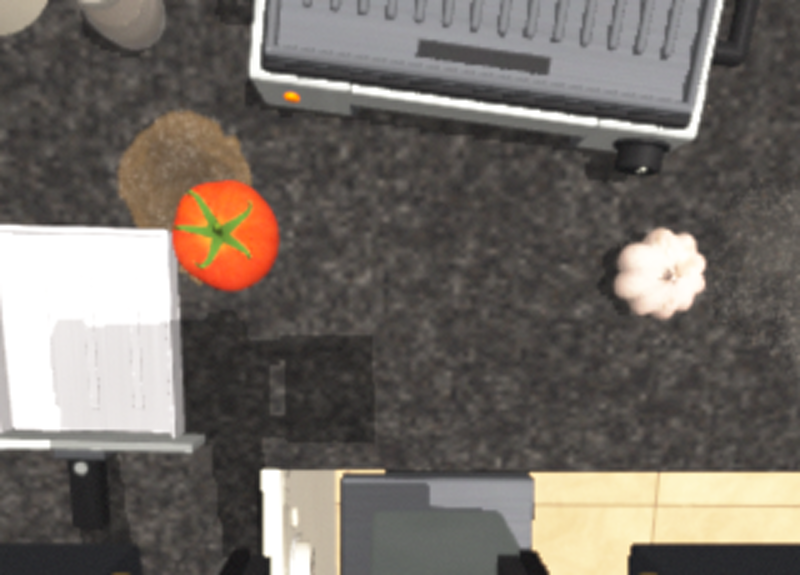

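```bash
python3 - <<'E'
import cv2
i=cv2.imread("pics/w8.png")
a=cv2.resize(i[20:80,195:295],None,fx=8,fy=5*1.0+3,interpolation=cv2.INTER_CUBIC)
cv2.imwrite("pics/w8a.png",a)
cv2.imwrite("pics/w8b.png",cv2.resize(i[20:80,290:390],None,fx=8,fy=8,interpolation=cv2.INTER_CUBIC))
cv2.imwrite("pics/w8c.png",cv2.resize(i[80:215,80:190],None,fx=4.4,fy=4.4,interpolation=cv2.INTER_CUBIC))
E
```

```text
(no output)
```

View pics/w8a.png

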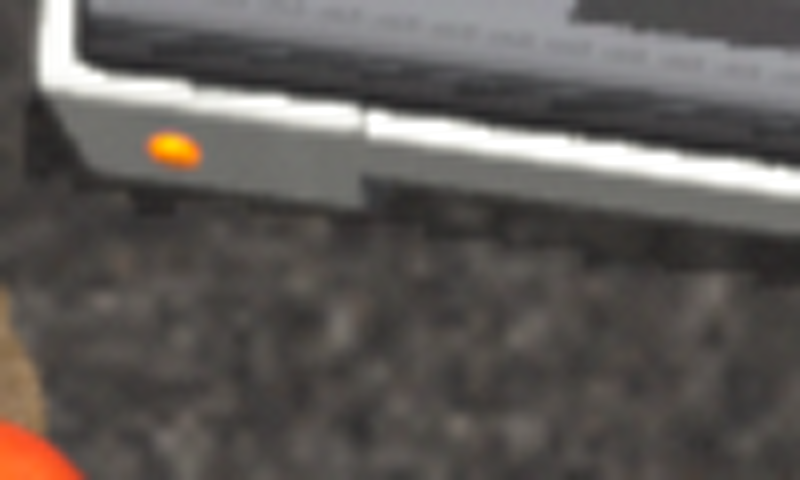

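View pics/w8b.png

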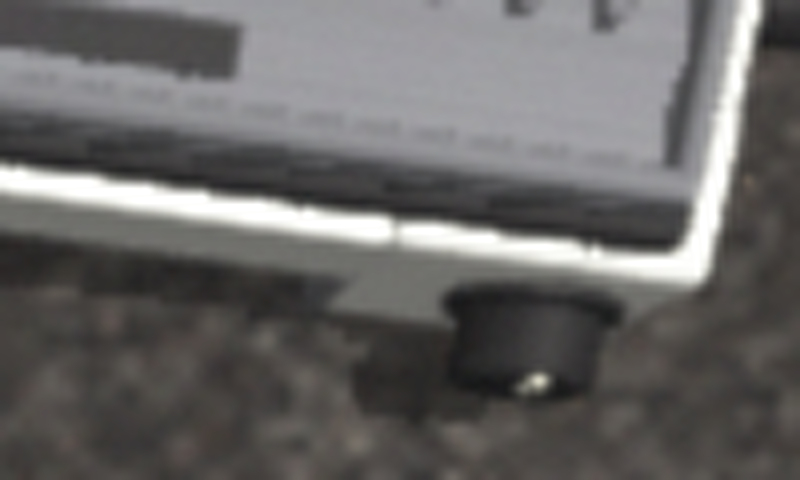

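View pics/w8c.png

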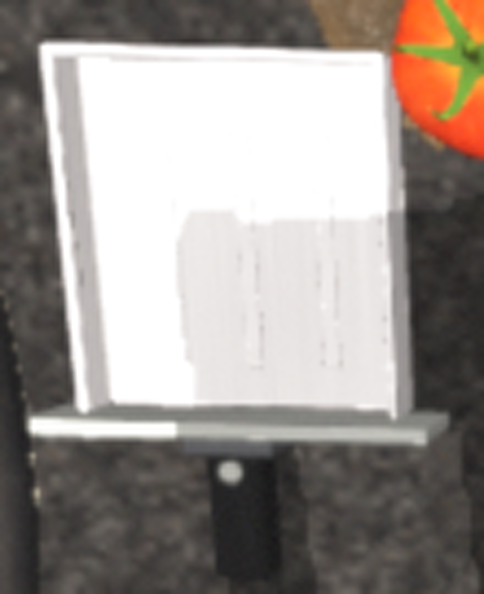

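```bash
python3 - <<'E'
from h import *
np.set_printoptions(precision=4,suppress=True)
z=np.load("w8.npz");C=cam("wrist",dict(eef_pos=z["p"],ee_rot=z["r"]))
for zz in (.07,.085):
    P=ray(C,[(200.25,31.25),(377.5,55.4)],zz)[:,:2];d=P[0]-P[1];print("top",zz,P.ravel(),"len",np.linalg.norm(d),"yaw",np.arctan2(-d[0],d[1]),"mid",P.mean(0))
for zz in (0,.005,.01):
    P=ray(C,[(240.6,45.9),(331.2,58.1)],zz)[:,:2];d=P[0]-P[1];print("bay",zz,P.ravel(),"len",np.linalg.norm(d),"yaw",np.arctan2(-d[0],d[1]),"mid",P.mean(0))
P=ray(C,[(257.5,44.4),(295,49.4),(331.3,55)],.034)[:,:2];print("roof",P)
f=lambda x,y:(x/4.4+80,y/4.4+80)
def p(n,l,zz):
    P=ray(C,[f(*a) for a in l],zz)[:,:2];print(n,P.ravel(), "mid",P.mean(0),"len",np.linalg.norm(P[0]-P[1]),"yaw",np.arctan2(-(P[0]-P[1])[0],(P[0]-P[1])[1]))
p("pan back rim",[(41,43),(385,50)],.024)
p("plate top front edge",[(30,433),(428,441)],.039)
p("plate top rear edge",[(45,413),(447,415)],.039)
p("pan left side rim",[(41,43),(80,410)],.024)
p("handle far/near end at left side",[(213,480),(220,572)],.034)
p("handle near end",[(220,577),(280,577)],.034)
p("handle mid",[(213,510),(276,510)],.034)
print("tomato",ray(C,[(190,93)],.033),"garlic",ray(C,[(364,109)],.027))
E
```

```text
top 0.07 [ 0.6003  0.1718  0.5717 -0.0689] len 0.24239915272440551 yaw -0.11820132982698935 mid [0.586  0.0515]
top 0.085 [ 0.5965  0.1694  0.5688 -0.0631] len 0.2340902374631366 yaw -0.11820132982698892 mid [0.5827 0.0531]
bay 0 [ 0.5979  0.1207  0.581  -0.0229] len 0.14461741446369253 yaw -0.11763843566747469 mid [0.5894 0.0489]
bay 0.005 [ 0.5968  0.1205  0.58   -0.0217] len 0.14319289506188193 yaw -0.11763843566747521 mid [0.5884 0.0494]
bay 0.01 [ 0.5958  0.1203  0.5791 -0.0205] len 0.14176837566007125 yaw -0.11763843566747421 mid [0.5874 0.0499]
roof [[ 0.5927  0.0946]
 [ 0.5862  0.0394]
 [ 0.5789 -0.0145]]
pan back rim [0.5294 0.3544 0.5277 0.2335] mid [0.5285 0.294 ] len 0.12094431946096115 yaw -0.01435735448021767
plate top front edge [0.3925 0.3687 0.3902 0.2228] mid [0.3914 0.2957] len 0.14591923380336538 yaw -0.01570639460346353
plate top rear edge [0.4    0.3622 0.4    0.2152] mid [0.4    0.2887] len 0.14693405278418994 yaw -0.00022353900061243675
pan left side rim [0.5294 0.3544 0.3984 0.3572] mid [0.4639 0.3558] len 0.1310005932484912 yaw -1.5918867763457871
handle far/near end at left side [0.3739 0.3054 0.3379 0.3064] mid [0.3559 0.3059] len 0.03606901730014332 yaw -1.5971938644464292
handle near end [0.3359 0.3066 0.336  0.2837] mid [0.3359 0.2951] len 0.022900591268868453 yaw 0.0047668267931283035
handle mid [0.3623 0.3066 0.3624 0.2829] mid [0.3624 0.2947] len 0.023726549354559354 yaw 0.004791787712432937
tomato [[0.5247 0.1969 0.033 ]] garlic [[ 0.5028 -0.0728  0.027 ]]
```

```bash
python3 - <<'E'
from h import *
z=np.load("w8.npz");C=cam("wrist",dict(eef_pos=z["p"],ee_rot=z["r"]))
print("edge",ray(C,[(250,189),(450,189),(205,189)],0)[:,:2],"ring",ray(C,[(90,200),(83,150)],.03)[:,:2])
P=ray(C,[(346,66),(366,68)],.05)[:,:2]-[.588,.05];print("knob bay xy",P@np.array([[.993,.118],[-.118,.993]]))
s=st()
cmd([.362,.2955,.22],Rd(np.radians(90)))
E
```

```text
edge [[ 0.36698356  0.10546218]
 [ 0.36868052 -0.24785529]
 [ 0.36660189  0.18492831]] ring [[0.35384302 0.37347447]
 [0.43719293 0.37365082]]
knob bay xy [[-0.01669587 -0.08537929]
 [-0.01578198 -0.11452608]]
t 14.6 tcp [0.4201 0.0994 0.4167] x [-0.001 -0.    -1.   ] y [ 0.006 -1.     0.   ] jawang -89.7 F [ 0.1 -0.4 -0.2] gap 0.602 q [ 0.05 -0.31  1.81  0.    1.64  1.61]
shift cm [ 19.67 -19.65   5.67] turn [-3.1356e+00  0.0000e+00  1.5000e-03] dist 28.4 deg 179.7 rows>= 16.8
```

Request:
{"method": "carry_out", "body": {"commands": [[0,0,0,-0.185,0,0,0.3],[5,-5,-2,-0.37,0,0,0.3],[10,-10,-4,-0.55,0,0,0.3],[15,-15,-5.8,-0.74,0,0,0.3],[19.7,-19.6,-5.8,-0.92,0,0,0.3],[19.7,-19.6,-5.8,-1.1,0,0,0.3],[19.7,-19.6,-5.8,-1.29,0,0,0.3],[19.7,-19.6,-5.8,-1.47,0,0,0.3],[19.7,-19.6,-5.8,-1.65,0,0,0.3],[19.7,-19.6,-5.8,-1.83,0,0,0.3]]}}

```text
clock: 15.85
eef_pos: [0.4774, 0.2956, 0.2199]
ee_rot: [1.007, 1.326, -1.008]
wrist_force: [-0.8, -0.3, 0.3]
finger_gap: 0.701
```

```bash
python3 - <<'E'
from h import *
s=st()
cmd([.361,.2955,.20],Rd(np.radians(89.5)))
E
```

```text
t 15.85 tcp [0.4774 0.2956 0.2199] x [-0. -0. -1.] y [ 0.964  0.268 -0.001] jawang 15.5 F [-0.8 -0.3  0.3] gap 0.701 q [0.41 0.13 1.77 0.   1.24 0.14]
shift cm [  1.99 -11.22  -3.11] turn [-1.2912e+00 -3.0000e-04  5.0000e-04] dist 11.8 deg 74.0 rows>= 6.9
```

Request:
{"method": "carry_out", "body": {"commands": [[2,-11.2,-3.1,-1.291,0,0,0.3],[2,-11.2,-3.1,-1.291,0,0,0.3],[2,-11.2,-3.1,-1.291,0,0,0.3],[2,-11.2,-3.1,-1.291,0,0,0.3],[2,-11.2,-3.1,-1.291,0,0,0.3],[2,-11.2,-3.1,-1.291,0,0,0.3],[2,-11.2,-3.1,-1.291,0,0,0.3],[2,-11.2,-3.1,-1.291,0,0,0.3],[2,-11.2,-3.1,-1.291,0,0,0.3]]}}

```text
clock: 16.98
eef_pos: [0.3613, 0.2965, 0.2002]
ee_rot: [0.015, 1.571, -0.015]
wrist_force: [-0.2, -0.4, -0.0]
finger_gap: 0.702
```

```bash
python3 - <<'E'
from h import *
s=st()
i=manip.snapshot("wrist");cv2.imwrite("pics/w9.png",i)
np.savez("w9.npz",p=s["eef_pos"],r=s["ee_rot"])
cmd([.361,.2955,.075],Rd(np.radians(89.5)))
E
```

```text
t 16.98 tcp [0.3613 0.2965 0.2002] x [-0. -0. -1.] y [ 0.02  1.   -0.  ] jawang 88.9 F [-0.2 -0.4 -0. ] gap 0.702 q [ 0.52 -0.07  2.02  0.    1.2  -1.03]
shift cm [12.52 -0.1  -0.03] turn [-0.0106 -0.0001 -0.    ] dist 12.5 deg 0.6 rows>= 2.0
```

View pics/w9.png

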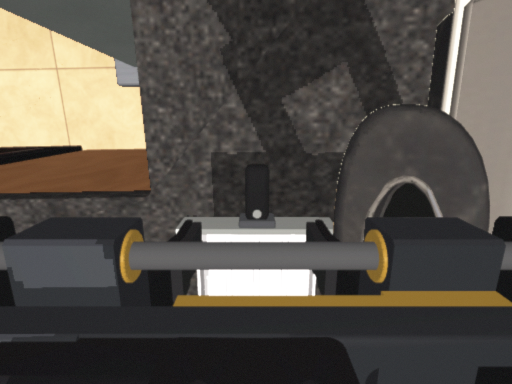

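The handle is centred between the fingers at (257,190). The black ring on the left, with its edge near (335,210), is close, so I'll work out its height by crossing views.

```bash
python3 - <<'E'
from h import *
z=np.load("w8.npz");A=cam("wrist",dict(eef_pos=z["p"],ee_rot=z["r"]))
z=np.load("w9.npz");B=cam("wrist",dict(eef_pos=z["p"],ee_rot=z["r"]))
for h in (0,.02,.04,.06,.08,.1,.12):
    print(h,"w8",ray(A,[(88,180),(90,200)],h)[:,:2].ravel(),"w9",ray(B,[(336,190),(335,215),(345,160)],h)[:,:2].ravel())
print("handle near end",ray(B,[(245,165),(269,165)],.034)[:,:2],"plate top",ray(B,[(180,219),(333,219)],.039)[:,:2])
t=cv2.imread("pics/w8.png");cv2.imwrite("pics/w8d.png",cv2.resize(t[80:225,0:130],None,fx=4,fy=4))
t=cv2.imread("pics/top0.png");cv2.imwrite("pics/top0d.png",cv2.resize(t[250:384,60:200],None,fx=4,fy=4))
E
```

```text
0 w8 [0.38288993 0.38873776 0.34655426 0.39002033] w9 [0.36494482 0.38044596 0.39156788 0.3806833  0.33462201 0.38788182]
0.02 w8 [0.38700126 0.37733403 0.35209725 0.37856607] w9 [0.36009163 0.3748064  0.38488756 0.37502745 0.33184986 0.38173194]
0.04 w8 [0.3911126  0.36593031 0.35764025 0.36711181] w9 [0.35523843 0.36916684 0.37820723 0.3693716  0.32907771 0.37558205]
0.06 w8 [0.39522393 0.35452658 0.36318325 0.35565755] w9 [0.35038524 0.36352728 0.37152691 0.36371575 0.32630556 0.36943217]
0.08 w8 [0.39933526 0.34312285 0.36872624 0.34420328] w9 [0.34553205 0.35788772 0.36484658 0.3580599  0.32353342 0.36328229]
0.1 w8 [0.4034466  0.33171913 0.37426924 0.33274902] w9 [0.34067885 0.35224815 0.35816625 0.35240405 0.32076127 0.35713241]
0.12 w8 [0.40755793 0.3203154  0.37981224 0.32129476] w9 [0.33582566 0.34660859 0.35148593 0.3467482  0.31798912 0.35098252]
handle near end [[0.332483   0.29000619]
 [0.33292092 0.31104787]] plate top [[0.37943488 0.23027009]
 [0.38229033 0.36803178]]
```

View pics/top0d.png

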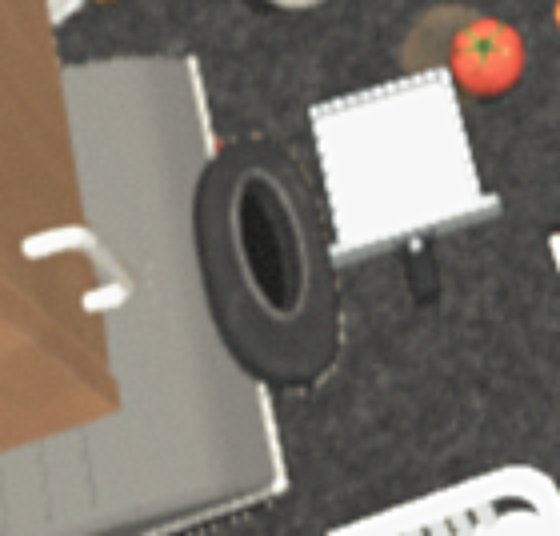

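View pics/w8d.png

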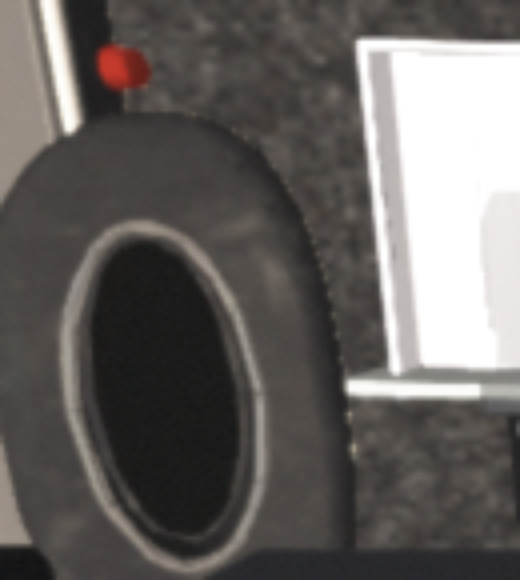

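```bash
python3 - <<'E'
from h import *
i=manip.snapshot("scene");cv2.imwrite("pics/s2.png",i)
cv2.imwrite("pics/s2z.png",cv2.resize(i[120:260,160:300],None,fx=4.2,fy=4.2,interpolation=cv2.INTER_CUBIC))
E
```

```text
(no output)
```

View pics/s2z.png

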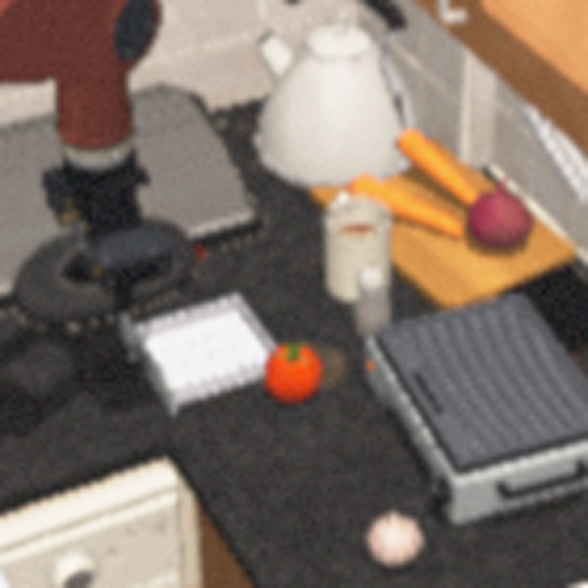

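The scene view shows the black ring at (100,265) is low and flat, so a slightly high grip with the body at 83 mm will pass over it.

Request:
{"method": "carry_out", "body": {"commands": [[6,-0.1,0,0,0,0,0.3],[11,-0.1,0,0,0,0,0.3],[11.6,-0.1,0,0,0,0,0.3],[11.6,-0.1,0,0,0,0,0.3]]}}

```text
clock: 17.58
eef_pos: [0.3618, 0.2958, 0.0851]
ee_rot: [0.014, 1.57, -0.014]
wrist_force: [0.2, 0.1, 0.0]
finger_gap: 0.702
```

```bash
python3 - <<'E'
from h import *
s=st()
E
```

```text
t 17.57 tcp [0.3618 0.2958 0.0851] x [ 0.  0. -1.] y [0.018 1.    0.   ] jawang 89.0 F [0.2 0.1 0. ] gap 0.702 q [ 0.52  0.11  2.08  0.    0.95 -1.04]
```

Request:
{"method": "carry_out", "body": {"commands": [[0.2,0,0,0,0,0,1],[0.2,0,0,0,0,0,1],[0.2,0,0,0,0,0,1],[0.2,0,0,0,0,0,1],[0.2,0,0,0,0,0,1],[0.2,0,0,0,0,0,1],[0.2,0,-2,0,0,0,1],[0.2,0,-4,0,0,0,1]], "grip_force": 40}}

```text
clock: 18.58
eef_pos: [0.3213, 0.2963, 0.0825]
ee_rot: [0.014, 1.569, -0.014]
wrist_force: [0.9, 0.8, 2.0]
finger_gap: 0.251
```

```bash
python3 - <<'E'
from h import *
s=st()
cv2.imwrite("pics/w10.png",manip.snapshot("wrist"))
for a in [(.30,.29,-.05),(.29,.20,-.2),(.30,.14,-.2),(.33,.09,-.2),(.375,.0753,-.118)]:
    print(a,np.hypot(a[0],a[1]));cmd([a[0],a[1],.084],Rd(np.pi/2+a[2]),s)
E
```

```text
t 18.57 tcp [0.3213 0.2963 0.0825] x [ 0.001  0.    -1.   ] y [0.018 1.    0.   ] jawang 89.0 F [0.9 0.8 2. ] gap 0.251 q [ 0.56  0.05  2.16 -0.    0.94 -0.99]
(0.3, 0.29, -0.05) 0.4172529209005013
shift cm [-0.15 -0.67 -2.12] turn [ 0.0323  0.0014 -0.0005] dist 2.2 deg 1.9 rows>= 0.4
(0.29, 0.2, -0.2) 0.35227829907617075
shift cm [-0.16 -9.68 -2.96] turn [ 0.1823  0.0014 -0.0006] dist 10.1 deg 10.4 rows>= 1.6
(0.3, 0.14, -0.2) 0.33105890714493696
shift cm [ -0.16 -15.66  -1.86] turn [ 0.1823  0.0014 -0.0006] dist 15.8 deg 10.4 rows>= 2.5
(0.33, 0.09, -0.2) 0.3420526275297414
shift cm [ -0.16 -20.61   1.23] turn [ 0.1823  0.0014 -0.0006] dist 20.6 deg 10.4 rows>= 3.3
(0.375, 0.0753, -0.118) 0.3824854114865036
shift cm [ -0.15 -22.     5.76] turn [ 0.1003  0.0014 -0.0005] dist 22.7 deg 5.7 rows>= 3.6
```

View pics/w10.png

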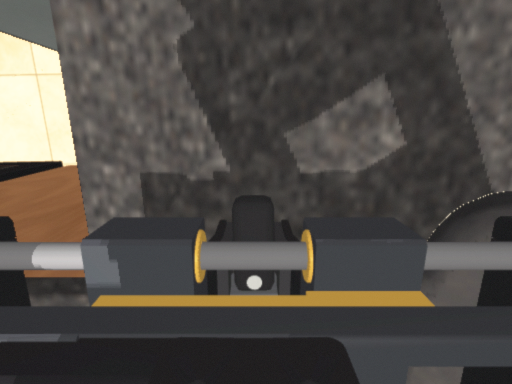

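The handle is held (gap 22 mm) and the tray has come back 4 cm with it. Now I'll take it round the tomato.

Request:
{"method": "carry_out", "body": {"commands": [[0,-0.3,-1.5,0.03,0,0,1],[0,-1.0,-2.5,0.06,0,0,1],[0,-4,-2.8,0.1,0,0,1],[0,-7,-2.9,0.15,0,0,1],[0,-9.7,-3,0.18,0,0,1],[0,-12.5,-2.4,0.18,0,0,1],[0,-15.6,-1.8,0.18,0,0,1],[0,-15.6,-1.8,0.18,0,0,1]]}}

```text
clock: 19.62
eef_pos: [0.3005, 0.139, 0.0822]
ee_rot: [0.157, 1.565, -0.159]
wrist_force: [0.1, -3.1, 3.3]
finger_gap: 0.248
```

```bash
python3 - <<'E'
from h import *
s=st()
cv2.imwrite("pics/t3.png",cv2.resize(manip.snapshot("top")[180:340,100:290],None,fx=4,fy=3.75*16/15,interpolation=cv2.INTER_CUBIC)[:600])
for a in [(.33,.09,-.2),(.375,.0753,-.118)]:
    cmd([a[0],a[1],.084],Rd(np.pi/2+a[2]),s)
E
```

```text
t 19.62 tcp [0.3005 0.139  0.0822] x [-0.    -0.001 -1.   ] y [ 0.2    0.98  -0.001] jawang 78.5 F [ 0.1 -3.1  3.3] gap 0.248 q [ 0.19 -0.24  2.42 -0.    0.96 -1.17]
shift cm [-0.17 -4.21  3.87] turn [-0.001   0.0001  0.001 ] dist 5.7 deg 0.1 rows>= 0.9
shift cm [-0.17 -4.76  8.58] turn [-0.083  0.     0.001] dist 9.8 deg 4.8 rows>= 1.6
```

View pics/t3.png

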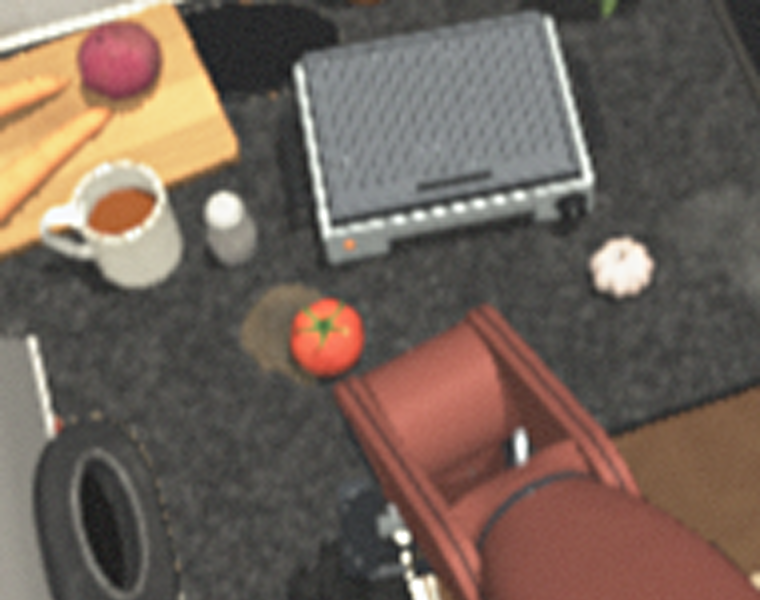

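Request:
{"method": "carry_out", "body": {"commands": [[0,-2,2,0,0,0,1],[0,-4.2,3.9,0,0,0,1],[0,-4.5,6,-0.04,0,0,1],[0,-4.8,8.6,-0.083,0,0,1],[0,-4.8,8.6,-0.083,0,0,1],[0,-4.8,8.6,-0.083,0,0,1]]}}

```text
clock: 20.42
eef_pos: [0.3752, 0.0774, 0.0819]
ee_rot: [0.09, 1.569, -0.089]
wrist_force: [1.6, -0.3, -1.0]
finger_gap: 0.251
```

```bash
python3 - <<'E'
from h import *
s=st()
# release: open, lift straight up, back off for view
cmd([s["eef_pos"][0]-.03,s["eef_pos"][1],.30],Rd(np.pi/2-.118),s)
E
```

```text
t 20.43 tcp [0.3752 0.0774 0.0819] x [-0.  0. -1.] y [0.114 0.994 0.   ] jawang 83.5 F [ 1.6 -0.3 -1. ] gap 0.251 q [-0.   -0.09  2.29  0.    0.94 -1.46]
shift cm [-21.81  -0.34  -2.99] turn [ 0.0042 -0.0005 -0.0002] dist 22.0 deg 0.2 rows>= 3.5
```

Request:
{"method": "carry_out", "body": {"commands": [[0,0,0,0,0,0,0.4],[0,0,0,0,0,0,0.4],[0,0,0,0,0,0,0.4],[-5,0,0,0,0,0,0.4],[-10,0,0,0,0,0,0.4],[-15,0,0,0,0,0,0.4],[-20,0,0,0,0,0,0.4],[-20,0,0,0,0,0,0.4]]}}

```text
clock: 21.42
eef_pos: [0.3776, 0.0766, 0.2868]
ee_rot: [0.09, 1.56, -0.089]
wrist_force: [-0.5, 0.4, -0.1]
finger_gap: 0.597
```

```bash
python3 - <<'E'
from h import *
s=st()
i=manip.snapshot("wrist");cv2.imwrite("pics/w11.png",i)
np.savez("w11.npz",p=s["eef_pos"],r=s["ee_rot"])
cv2.imwrite("pics/t4.png",cv2.resize(manip.snapshot("top")[180:330,95:285],None,fx=4,fy=4,interpolation=cv2.INTER_CUBIC))
print(Rd(np.pi/2,.3).as_matrix())
E
```

```text
t 21.43 tcp [0.3776 0.0766 0.2868] x [ 0.009 -0.    -1.   ] y [0.114 0.993 0.001] jawang 83.4 F [-0.5  0.4 -0.1] gap 0.597 q [-0.01 -0.4   2.11  0.    1.42 -1.46]
[[ 2.95520207e-01  6.12323400e-17  9.55336489e-01]
 [-1.80953938e-17  1.00000000e+00 -5.84974887e-17]
 [-9.55336489e-01  6.16297582e-33  2.95520207e-01]]
```

View pics/w11.png

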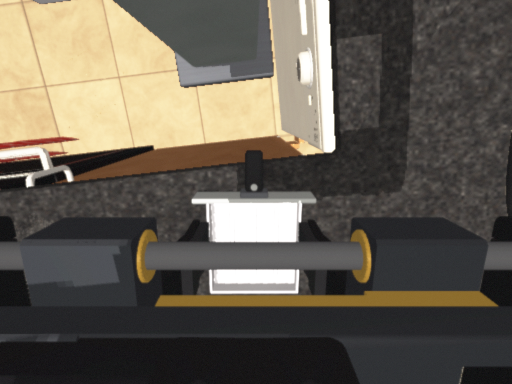

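View pics/t4.png

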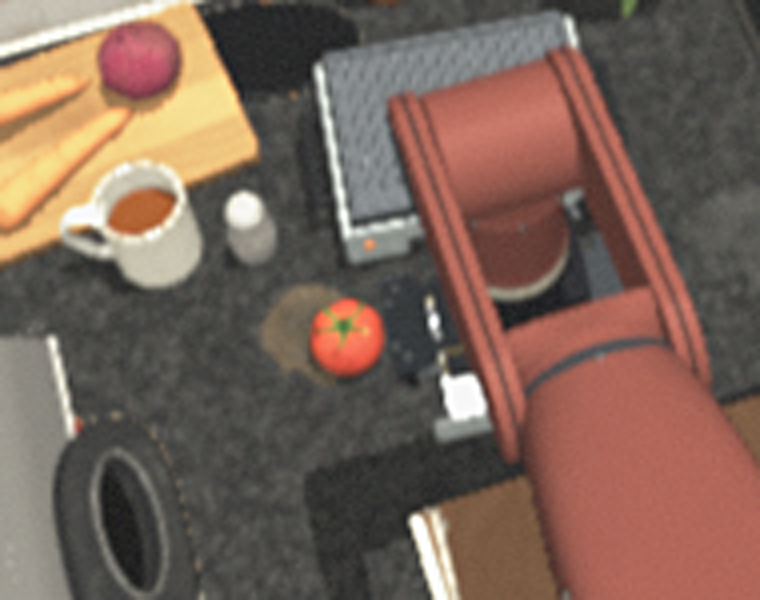

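The tray stands in line with its plate at row 195 (columns 193 to 315), its pan rear corners at (208,292) and (299,292), and its handle end at (255,151). The tomato is untouched. I'll measure the pose from these.

```bash
python3 - <<'E'
from h import *
np.set_printoptions(precision=4,suppress=True)
i=cv2.imread("pics/w11.png");cv2.imwrite("pics/w11z.png",cv2.resize(i[140:310,180:330],None,fx=3.5,fy=3.5,interpolation=cv2.INTER_CUBIC))
z=np.load("w11.npz");C=cam("wrist",dict(eef_pos=z["p"],ee_rot=z["r"]))
print("pan rear",ray(C,[(208,292),(299,292)],.024)[:,:2],"plate",ray(C,[(193,194),(315,193)],.039)[:,:2],"handle end",ray(C,[(247,151),(263,151)],.034)[:,:2],"handle 2",ray(C,[(245,185),(263,185)],.034)[:,:2])
E
```

```text
pan rear [[ 0.531  -0.0027]
 [ 0.5452  0.1198]] plate [[0.3896 0.0037]
 [0.4051 0.1473]] handle end [[0.3472 0.0732]
 [0.3494 0.0915]] handle 2 [[0.387  0.0659]
 [0.3895 0.0872]]
```

View pics/w11z.png

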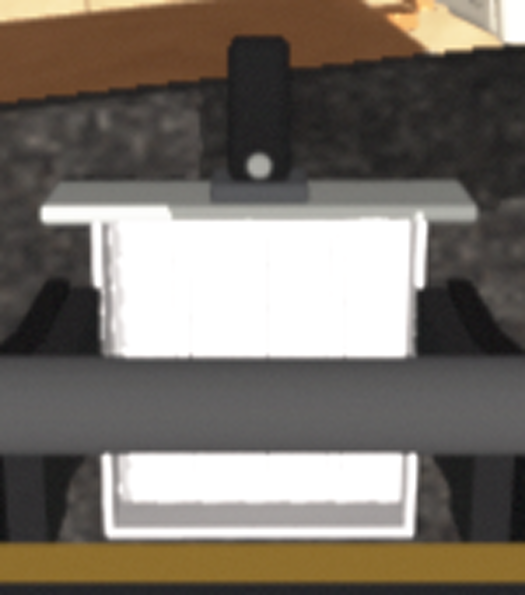

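```bash
python3 - <<'E'
from h import *
s=st()
cmd([.3507,.0817,.15],Rd(np.pi/2-.117,.349),s)
E
```

```text
t 21.52 tcp [0.3755 0.0766 0.2822] x [ 0.001  0.    -1.   ] y [0.114 0.993 0.   ] jawang 83.4 F [-0.7 -0.4 -0.8] gap 0.599 q [-0.01 -0.39  2.12  0.    1.42 -1.46]
shift cm [13.22  0.23 -2.53] turn [ 0.0025 -0.3482 -0.0006] dist 13.5 deg 19.9 rows>= 2.2
```

Request:
{"method": "carry_out", "body": {"commands": [[6,0.2,-2.5,0,-0.18,0,0.4],[13.2,0.2,-2.5,0,-0.348,0,0.4],[13.2,0.2,-2.5,0,-0.348,0,0.4],[13.2,0.2,-2.5,0,-0.348,0,0.4],[13.2,0.2,-2.5,0,-0.348,0,0.4]]}}

```text
clock: 22.15
eef_pos: [0.352, 0.0814, 0.1515]
ee_rot: [0.07, 1.22, -0.1]
wrist_force: [1.1, 0.1, 0.3]
finger_gap: 0.602
```

```bash
python3 - <<'E'
from h import *
s=st()
cmd([.3507,.0817,.074],Rd(np.pi/2-.117,.349),s)
E
```

```text
t 22.15 tcp [0.352  0.0814 0.1515] x [ 0.34  -0.039 -0.94 ] y [0.114 0.993 0.   ] jawang 83.4 F [1.1 0.1 0.3] gap 0.602 q [ 0.05 -0.59  2.53 -0.07  0.86 -1.37]
shift cm [ 7.23  0.01 -2.78] turn [ 0.0023  0.0004 -0.0011] dist 7.7 deg 0.1 rows>= 1.2
```

Joint 3 is close to its limit with this tilt, so I'll push in first with a vertical grip and regrip tilted further in.

```bash
python3 - <<'E'
from h import *
s=st()
cmd([.374,.0785,.15],Rd(np.pi/2-.117),s)
cmd([.374,.0785,.082],Rd(np.pi/2-.117),s)
E
```

```text
t 22.15 tcp [0.352  0.0814 0.1515] x [ 0.34  -0.039 -0.94 ] y [0.114 0.993 0.   ] jawang 83.4 F [1.1 0.1 0.3] gap 0.602 q [ 0.05 -0.59  2.53 -0.07  0.86 -1.37]
shift cm [ 0.9  -0.04  2.03] turn [ 0.0025  0.3494 -0.0007] dist 2.2 deg 20.0 rows>= 1.9
shift cm [ 7.29 -0.04 -0.3 ] turn [ 0.0025  0.3494 -0.0007] dist 7.3 deg 20.0 rows>= 1.9
```

Request:
{"method": "carry_out", "body": {"commands": [[0.9,0,2,0,0.17,0,0.4],[0.9,0,2,0,0.349,0,0.4],[3.5,0,1,0,0.349,0,0.4],[7.3,0,-0.3,0,0.349,0,0.4],[7.3,0,-0.3,0,0.349,0,0.4],[7.3,0,-0.3,0,0.349,0,1],[7.3,0,-0.3,0,0.349,0,1],[7.3,0,-0.3,0,0.349,0,1],[7.3,0,-0.3,0,0.349,0,1],[7.3,0,-0.3,0,0.349,0,1]], "grip_force": 40}}

```text
clock: 23.4
eef_pos: [0.3734, 0.0789, 0.0813]
ee_rot: [0.09, 1.569, -0.09]
wrist_force: [-1.8, -0.9, 6.3]
finger_gap: 0.25
```

```bash
python3 - <<'E'
from h import *
s=st()
u=np.array([.993,-.118]);v=np.array([.118,.993])
p=np.array(s["eef_pos"][:2]);print("lat",p@v,"d",u@[.588,.05]-p@u)
for d in (.20,.15,.10):
    q=u*(u@[.588,.05]-d)+v*.120
    print(d,q);cmd([*q,s["eef_pos"][2]],Rd(np.pi/2-.118),s)
E
```

```text
t 23.4 tcp [0.3734 0.0789 0.0813] x [ 0. -0. -1.] y [ 0.114  0.994 -0.   ] jawang 83.5 F [-1.8 -0.9  6.3] gap 0.25 q [ 0.   -0.09  2.29 -0.    0.94 -1.46]
lat 0.12237891539666013 d 0.21655421403680675
0.2 [0.38949811 0.07455789]
shift cm [ 0.   -0.25  1.65] turn [0.0039 0.0002 0.    ] dist 1.7 deg 0.2 rows>= 0.3
0.15 [0.43914811 0.06865789]
shift cm [ 0.   -0.27  6.65] turn [0.0039 0.0002 0.    ] dist 6.7 deg 0.2 rows>= 1.1
0.1 [0.48879811 0.06275789]
shift cm [ 0.   -0.29 11.65] turn [0.0039 0.0002 0.    ] dist 11.7 deg 0.2 rows>= 1.9
```

Request:
{"method": "carry_out", "body": {"commands": [[0,-0.1,0.8,0.004,0,0,1],[0,-0.25,1.7,0.004,0,0,1],[0,-0.25,2.7,0.004,0,0,1],[0,-0.25,3.7,0.004,0,0,1],[0,-0.25,4.7,0.004,0,0,1],[0,-0.25,5.7,0.004,0,0,1],[0,-0.25,6.7,0.004,0,0,1],[0,-0.25,6.7,0.004,0,0,1]]}}

```text
clock: 24.4
eef_pos: [0.439, 0.069, 0.0807]
ee_rot: [0.093, 1.571, -0.093]
wrist_force: [-2.9, 0.9, 4.2]
finger_gap: 0.245
```

```bash
python3 - <<'E'
from h import *
s=st()
u=np.array([.993,-.118]);v=np.array([.118,.993])
p=np.array(s["eef_pos"][:2]);print("lat",p@v,"d",u@[.588,.05]-p@u,s["torque"])
E
```

```text
t 24.4 tcp [0.439  0.069  0.0807] x [-0.002  0.    -1.   ] y [0.118 0.993 0.   ] jawang 83.2 F [-2.9  0.9  4.2] gap 0.245 q [-0.02  0.07  2.14  0.    0.94 -1.48]
lat 0.12028950026170657 d 0.15023630500440255 [0.24047812 0.23071116 0.02512256]
```

Request:
{"method": "carry_out", "body": {"commands": [[0,0,0.8,0,0,0,1],[0,0,1.6,0,0,0,1],[0,0,2.4,0,0,0,1],[0,0,3.2,0,0,0,1],[0,0,4,0,0,0,1],[0,0,4,0,0,0,1]]}}

```text
clock: 25.15
eef_pos: [0.4787, 0.0642, 0.0806]
ee_rot: [0.093, 1.571, -0.093]
wrist_force: [-1.6, 0.6, 5.2]
finger_gap: 0.252
```

```bash
python3 - <<'E'
from h import *
s=st()
u=np.array([.993,-.118]);v=np.array([.118,.993])
p=np.array(s["eef_pos"][:2]);print("lat",p@v,"d",u@[.588,.05]-p@u,s["torque"])
i=manip.snapshot("wrist");cv2.imwrite("pics/w12.png",i)
E
```

```text
t 25.15 tcp [0.4787 0.0642 0.0806] x [-0.002  0.    -1.   ] y [0.118 0.993 0.   ] jawang 83.2 F [-1.6  0.6  5.2] gap 0.252 q [-0.03  0.16  2.04  0.    0.94 -1.48]
lat 0.12024869408489426 d 0.1102492828572928 [ 0.20881027  0.18798578 -0.0055071 ]
```

View pics/w12.png

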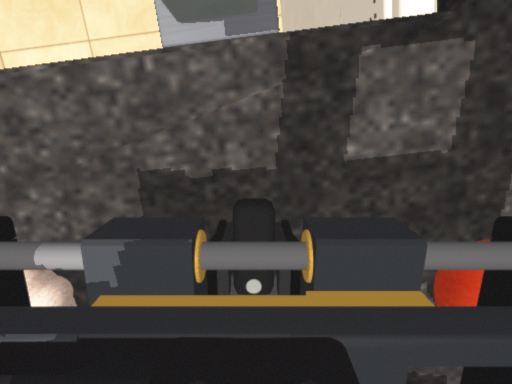

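The pan is about 60 mm into the bay with almost no side force. The garlic at (45,290) and the tomato at (460,290) are both clear. Regripping with a tilt now.

```bash
python3 - <<'E'
from h import *
s=st()
u=np.array([.993,-.118]);th=.349
p=np.array(s["eef_pos"][:2])-.005*u
t=np.r_[p-.051*np.sin(th)*u,.030+.051*np.cos(th)];print(t)
cmd(t,Rd(np.pi/2-.118,th),s)
E
```

```text
t 25.2 tcp [0.4786 0.0642 0.0806] x [-0.002  0.    -1.   ] y [0.118 0.993 0.   ] jawang 83.2 F [-2.8  1.   5.1] gap 0.251 q [-0.03  0.16  2.04  0.    0.94 -1.48]
[0.4563597  0.0668709  0.07792547]
shift cm [ 0.27  0.   -2.24] turn [-2.000e-04 -3.506e-01 -1.000e-04] dist 2.3 deg 20.1 rows>= 1.9
```

Request:
{"method": "carry_out", "body": {"commands": [[0,0,0,0,0,0,0.4],[0,0,0,0,0,0,0.4],[0,0,0,0,0,0,0.4],[0.1,0,-1.1,0,-0.17,0,0.4],[0.3,0,-2.2,0,-0.35,0,0.4],[0.3,0,-2.2,0,-0.35,0,0.4],[0.3,0,-2.2,0,-0.35,0,0.4]]}}

```text
clock: 26.08
eef_pos: [0.459, 0.0666, 0.0791]
ee_rot: [0.072, 1.22, -0.103]
wrist_force: [0.1, -0.6, 0.9]
finger_gap: 0.598
```

```bash
python3 - <<'E'
from h import *
s=st()
M=R.from_rotvec(s["ee_rot"]).as_matrix();print("grasp",s["eef_pos"]+.051*M[:,0],"tip",s["eef_pos"]+.07*M[:,0])
cv2.imwrite("pics/w13.png",manip.snapshot("wrist"))
E
```

```text
t 26.07 tcp [0.459  0.0666 0.0791] x [ 0.34 -0.04 -0.94] y [0.118 0.993 0.   ] jawang 83.2 F [ 0.1 -0.6  0.9] gap 0.598 q [-0.   -0.06  2.32 -0.08  0.54 -1.4 ]
grasp [0.47633725 0.06452943 0.03115091] tip [0.48279666 0.06376532 0.01329896]
```

View pics/w13.png

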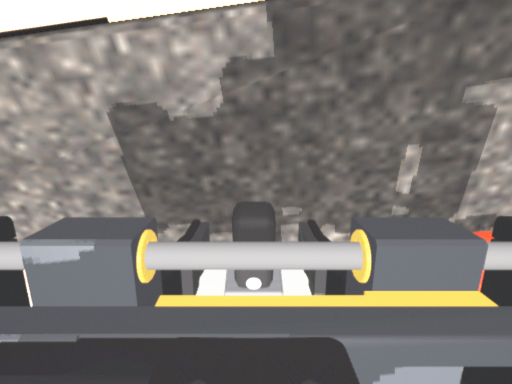

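The handle is centred between the open fingers at (253,240). I'll close and push 45 mm.

Request:
{"method": "carry_out", "body": {"commands": [[0,0,0,0,0,0,1],[0,0,0,0,0,0,1],[0,0,0,0,0,0,1],[0,0,0,0,0,0,1],[0.34,0,0.94,0,0,0,1],[0.68,0,1.88,0,0,0,1],[1.03,0,2.82,0,0,0,1],[1.37,0,3.76,0,0,0,1],[1.54,0,4.23,0,0,0,1],[1.54,0,4.23,0,0,0,1]], "grip_force": 50}}

```text
clock: 27.38
eef_pos: [0.5022, 0.0612, 0.0774]
ee_rot: [0.072, 1.22, -0.103]
wrist_force: [1.5, -0.1, 0.0]
finger_gap: 0.248
```

```bash
python3 - <<'E'
from h import *
s=st()
M=R.from_rotvec(s["ee_rot"]).as_matrix();g=s["eef_pos"]+.051*M[:,0]
u=np.array([.993,-.118]);v=np.array([.118,.993]);print("grasp",g,"lat",g[:2]@v,"d",u@[.588,.05]-g[:2]@u)
E
```

```text
t 27.38 tcp [0.5022 0.0612 0.0774] x [ 0.34 -0.04 -0.94] y [0.118 0.993 0.   ] jawang 83.2 F [ 1.5 -0.1  0. ] gap 0.248 q [-0.02  0.04  2.21 -0.07  0.54 -1.41]
grasp [0.51949706 0.05914499 0.02950619] lat 0.1200316233501343 d 0.06910252964326635
```

Request:
{"method": "carry_out", "body": {"commands": [[0.17,0,0.47,0,0,0,1],[0.34,0,0.94,0,0,0,1],[0.51,0,1.41,0,0,0,1],[0.68,0,1.88,0,0,0,1],[0.82,0,2.26,0,0,0,1],[0.89,0,2.44,0,0,0,1]]}}

```text
clock: 28.12
eef_pos: [0.5269, 0.0585, 0.0775]
ee_rot: [0.072, 1.222, -0.103]
wrist_force: [-9.6, 1.2, 11.4]
finger_gap: 0.245
```

```bash
cat >> h.py <<'E'
def g():
    s=st();M=R.from_rotvec(s["ee_rot"]).as_matrix();g=s["eef_pos"]+.051*M[:,0]
    u=np.array([.993,-.118]);v=np.array([.118,.993]);print("grasp",g,"lat",g[:2]@v,"d",u@[.588,.05]-g[:2]@u,"Fu",s["wrist_force"][:2]@u)
E
python3 - <<'E'
from h import *
g()
E
```

```text
t 28.12 tcp [0.5269 0.0585 0.0775] x [ 0.338 -0.04  -0.94 ] y [ 0.118  0.993 -0.   ] jawang 83.2 F [-9.6  1.2 11.4] gap 0.245 q [-0.02  0.1   2.15 -0.06  0.54 -1.42]
grasp [0.5441334  0.05640413 0.02950216] lat 0.12021703958424822 d 0.044315224943079934 Fu -9.66076656766606
```

Request:
{"method": "carry_out", "body": {"commands": [[0.1,0,0.28,0,0,0,1],[0.2,0,0.56,0,0,0,1],[0.2,0,0.56,0,0,0,1]]}}

```text
clock: 28.5
eef_pos: [0.5302, 0.0581, 0.077]
ee_rot: [0.072, 1.228, -0.103]
wrist_force: [-29.7, 2.6, 31.2]
finger_gap: 0.245
```

```bash
python3 - <<'E'
from h import *
g()
E
```

```text
t 28.5 tcp [0.5302 0.0581 0.077 ] x [ 0.332 -0.04  -0.942] y [ 0.118  0.993 -0.001] jawang 83.2 F [-29.7   2.6  31.2] gap 0.245 q [-0.02  0.11  2.14 -0.06  0.55 -1.43]
grasp [0.54709943 0.05607312 0.02897461] lat 0.12023834560724568 d 0.041330896449432775 Fu -29.8318250074258
```

Request:
{"method": "carry_out", "body": {"commands": [[-0.3,0,-0.2,0,0,0,1],[-0.3,0,-0.2,0,0,0,1]]}}

```text
clock: 28.75
eef_pos: [0.5297, 0.0581, 0.079]
ee_rot: [0.072, 1.222, -0.103]
wrist_force: [-1.5, 1.8, -1.3]
finger_gap: 0.247
```

```bash
python3 - <<'E'
from h import *
g()
cv2.imwrite("pics/w14.png",manip.snapshot("wrist"))
i=manip.snapshot("scene");cv2.imwrite("pics/s3z.png",cv2.resize(i[150:290,200:340],None,fx=4.2,fy=4.2,interpolation=cv2.INTER_CUBIC))
E
```

```text
t 28.75 tcp [0.5297 0.0581 0.079 ] x [ 0.338 -0.04  -0.94 ] y [0.118 0.993 0.   ] jawang 83.2 F [-1.5  1.8 -1.3] gap 0.247 q [-0.02  0.1   2.15 -0.06  0.55 -1.43]
grasp [0.54691064 0.05601513 0.03105812] lat 0.1201584819728199 d 0.04151151543871878 Fu -1.7334326607082726
```

View pics/w14.png

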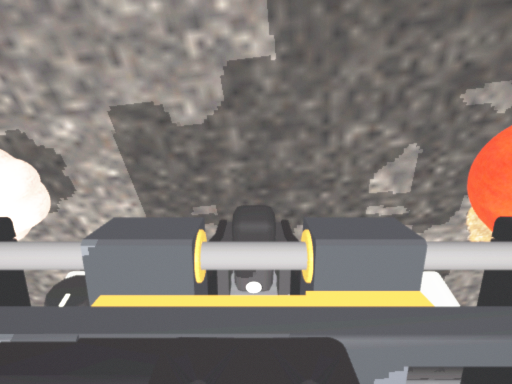

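View pics/s3z.png

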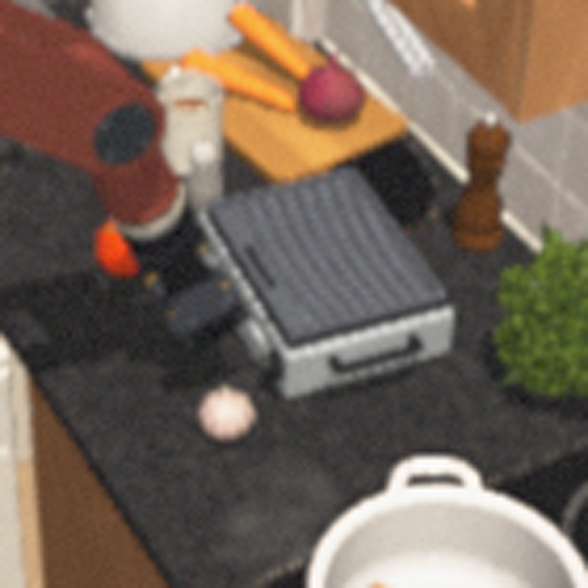

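Request:
{"method": "carry_out", "body": {"commands": [[0,0,0,0,0,0,0.5],[0,0,0,0,0,0,0.5],[0,0,0,0,0,0,0.5],[-5,0,0,0,0,0,0.5],[-10,0,0,0,0,0,0.5],[-15,0,0,0,0,0,0.5],[-20,0,-3,0,0,0,0.5],[-24,0,-8,0,0.15,0,0.5],[-24,0,-12,0,0.35,0,0.5],[-24,0,-12,0,0.35,0,0.5]]}}

```text
clock: 30.1
eef_pos: [0.3369, 0.0809, 0.2642]
ee_rot: [0.093, 1.569, -0.093]
wrist_force: [0.1, -0.4, -0.7]
finger_gap: 0.498
```

```bash
python3 - <<'E'
from h import *
s=st()
i=manip.snapshot("wrist");cv2.imwrite("pics/w15.png",i)
np.savez("w15.npz",p=s["eef_pos"],r=s["ee_rot"])
i=manip.snapshot("scene");cv2.imwrite("pics/s4z.png",cv2.resize(i[150:290,200:340],None,fx=4.2,fy=4.2,interpolation=cv2.INTER_CUBIC))
E
```

```text
t 30.1 tcp [0.3369 0.0809 0.2642] x [-0.001  0.    -1.   ] y [0.118 0.993 0.   ] jawang 83.2 F [ 0.1 -0.4 -0.7] gap 0.498 q [ 0.01 -0.49  2.22  0.    1.42 -1.45]
```

View pics/w15.png

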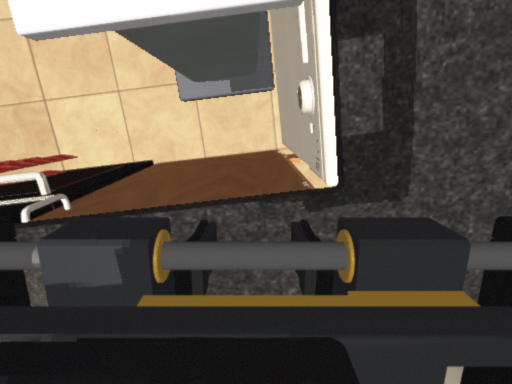

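View pics/s4z.png

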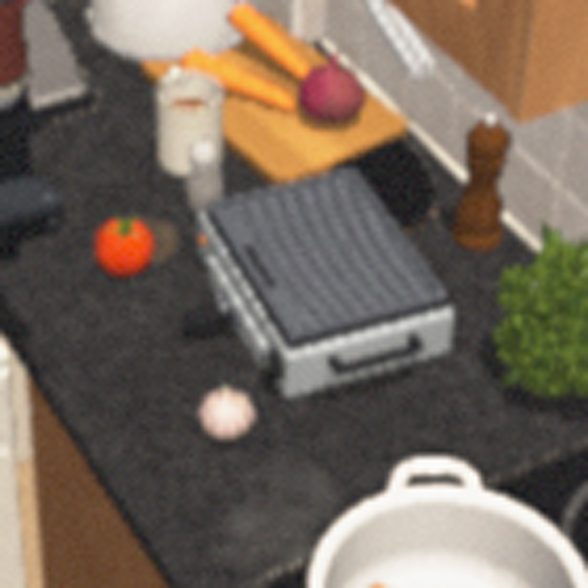

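The scene view shows the tray in the bay with the handle at (205,322) and the plate against the grill's front. I'll check flushness with the camera on the grill side.

Request:
{"method": "carry_out", "body": {"commands": [[-6,0,4,0.18,0,0,0.5],[-6,0,6,0.36,0,0,0.5],[-6,0,6,0.55,0,0,0.5],[-6,0,6,0.73,0,0,0.5],[-6,0,6,0.92,0,0,0.5],[-6,0,6,1.1,0,0,0.5],[-6,0,6,1.28,0,0,0.5],[-6,0,6,1.46,0,0,0.5],[-6,0,6,1.65,0,0,0.5],[-6,0,6,1.83,0,0,0.5]]}}

```text
clock: 31.45
eef_pos: [0.3976, 0.0736, 0.3238]
ee_rot: [1.486, 1.002, -1.485]
wrist_force: [-0.5, 0.1, 0.1]
finger_gap: 0.498
```

Request:
{"method": "carry_out", "body": {"commands": [[0,0,0,0.18,0,0,0.5],[0,0,0,0.37,0,0,0.5],[0,0,0,0.55,0,0,0.5],[0,0,0,0.73,0,0,0.5],[0,0,0,0.92,0,0,0.5],[0,0,0,1.1,0,0,0.5],[0,0,0,1.28,0,0,0.5],[0,0,0,1.3,0,0,0.5],[0,0,0,1.3,0,0,0.5]]}}

```text
clock: 32.58
eef_pos: [0.397, 0.0738, 0.3239]
ee_rot: [-2.168, 0.113, 2.168]
wrist_force: [-0.4, 0.6, -0.5]
finger_gap: 0.504
```

```bash
python3 - <<'E'
from h import *
s=st()
i=manip.snapshot("wrist");cv2.imwrite("pics/w16.png",i)
np.savez("w16.npz",p=s["eef_pos"],r=s["ee_rot"])
E
```

```text
t 32.58 tcp [0.397  0.0738 0.3239] x [-0. -0. -1.] y [-0.104 -0.995  0.   ] jawang -95.9 F [-0.4  0.6 -0.5] gap 0.504 q [-0.01 -0.36  2.02 -0.    1.48  1.66]
```

View pics/w16.png

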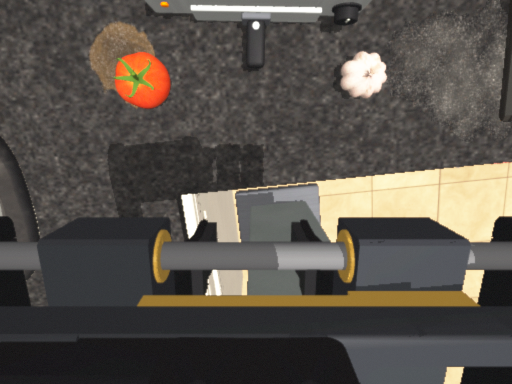

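```bash
python3 - <<'E'
from h import *
i=cv2.imread("pics/w16.png");cv2.imwrite("pics/w16z.png",cv2.resize(i[0:80,140:380],None,fx=3.3,fy=6,interpolation=cv2.INTER_CUBIC))
z=np.load("w16.npz");C=cam("wrist",dict(eef_pos=z["p"],ee_rot=z["r"]))
P=ray(C,[(250,67),(262,67)],.034);print("handle end",P.mean(0))
P=ray(C,[(165,41/4),(345,41/4)],.039);print(P)
E
```

```text
handle end [0.52358844 0.05763814 0.034     ]
[[ 0.59307488  0.15420756  0.039     ]
 [ 0.57172011 -0.04872632  0.039     ]]
```

View pics/w16z.png

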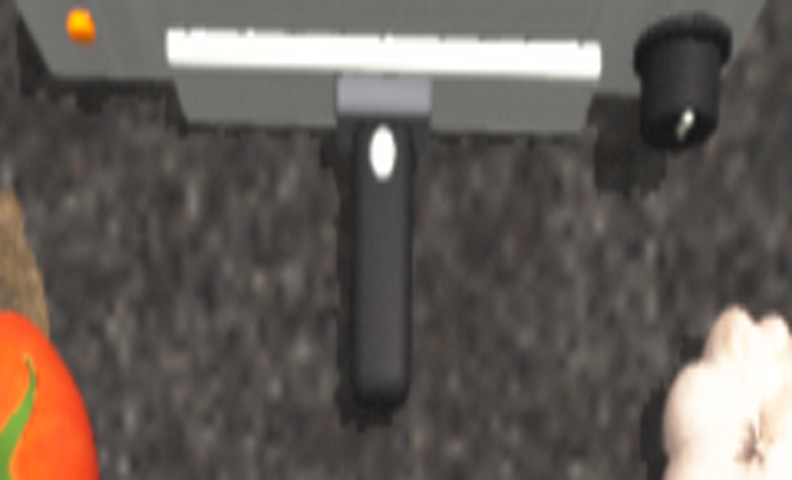

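The plate sits against the grill's front with no visible gap, and the handle end is 65 mm from the mouth against an expected 63 mm. My last push also pressed downward, so I'll add a clean push on the handle's end with closed fingers to be sure of the click.

Request:
{"method": "carry_out", "body": {"commands": [[0,0,0,-0.18,0,0,1],[0,0,0,-0.37,0,0,1],[0,0,0,-0.55,0,0,1],[0,0,0,-0.73,0,0,1],[0,0,0,-0.92,0,0,1],[0,0,0,-1.1,0,0,1],[0,0,0,-1.28,0,0,1],[0,0,0,-1.46,0,0,1],[0,0,0,-1.65,0,0,1],[0,0,0,-1.83,0,0,1]]}}

```text
clock: 33.88
eef_pos: [0.3969, 0.0738, 0.3241]
ee_rot: [1.09, 1.281, -1.09]
wrist_force: [-0.7, -0.4, -0.8]
finger_gap: 0.001
```

```bash
python3 - <<'E'
from h import *
s=st()
cmd([.474,.0635,.15],Rd(np.pi/2-.118),s)
E
```

```text
t 33.88 tcp [0.3969 0.0738 0.3241] x [-0.  0. -1.] y [ 0.987  0.16  -0.   ] jawang 9.2 F [-0.7 -0.4 -0.8] gap 0.001 q [-0.01 -0.36  2.02  0.    1.49 -0.17]
shift cm [17.41  7.46  2.26] turn [-1.2919e+00 -3.0000e-04  3.0000e-04] dist 19.1 deg 74.0 rows>= 6.9
```

Request:
{"method": "carry_out", "body": {"commands": [[3,1.3,0.4,-0.18,0,0,1],[6,2.6,0.8,-0.37,0,0,1],[9,3.9,1.2,-0.55,0,0,1],[12,5.2,1.6,-0.74,0,0,1],[15,6.5,2,-0.92,0,0,1],[17.4,7.5,2.3,-1.1,0,0,1],[17.4,7.5,2.3,-1.292,0,0,1],[17.4,7.5,2.3,-1.292,0,0,1],[17.4,7.5,2.3,-1.292,0,0,1]]}}

```text
clock: 35.0
eef_pos: [0.4744, 0.0625, 0.1503]
ee_rot: [0.101, 1.569, -0.101]
wrist_force: [0.8, 0.5, -0.0]
finger_gap: 0.003
```

```bash
python3 - <<'E'
from h import *
g()
u=np.array([.993,-.118]);v=np.array([.118,.993])
for d in (.11,.0745):
    q=u*(u@[.588,.05]-d)+v*.120;print(q);cmd([*q,.08],Rd(np.pi/2-.118))
E
```

```text
t 35.0 tcp [0.4744 0.0625 0.1503] x [-0.  0. -1.] y [0.129 0.992 0.   ] jawang 82.6 F [ 0.8  0.5 -0. ] gap 0.003 q [-0.03  0.03  2.03  0.    1.09 -1.48]
grasp [0.47437617 0.06253612 0.09934029] lat 0.11807475269406008 d 0.11430772743977191 Fu 0.7826461881288531
[0.47886811 0.06393789]
shift cm [7.03 0.2  0.43] turn [-0.0109 -0.0002 -0.0001] dist 7.0 deg 0.6 rows>= 1.1
[0.51411961 0.05974889]
shift cm [7.03 0.23 3.98] turn [-0.0109 -0.0002 -0.0001] dist 8.1 deg 0.6 rows>= 1.3
```

Request:
{"method": "carry_out", "body": {"commands": [[4,0.2,0,-0.011,0,0,1],[7,0.2,0.4,-0.011,0,0,1],[7,0.2,1.4,-0.011,0,0,1],[7,0.2,2.4,-0.011,0,0,1],[7,0.2,3.2,-0.011,0,0,1],[7,0.2,3.8,-0.011,0,0,1],[7,0.2,4.0,-0.011,0,0,1],[7,0.2,4.2,-0.011,0,0,1]]}}

```text
clock: 36.0
eef_pos: [0.5149, 0.0594, 0.0798]
ee_rot: [0.091, 1.573, -0.09]
wrist_force: [-6.8, 0.6, 5.2]
finger_gap: 0.008
```

```bash
python3 - <<'E'
from h import *
g()
E
```

```text
t 36.0 tcp [0.5149 0.0594 0.0798] x [-0.004  0.    -1.   ] y [ 0.115  0.993 -0.   ] jawang 83.4 F [-6.8  0.6  5.2] gap 0.008 q [-0.04  0.24  1.95  0.    0.96 -1.49]
grasp [0.51473821 0.05938566 0.0288441 ] lat 0.1197090710568402 d 0.07385646391582223 Fu -6.838888804977329
```

Request:
{"method": "carry_out", "body": {"commands": [[0,0,0.15,0,0,0,1],[0,0,0.3,0,0,0,1],[0,0,0.3,0,0,0,1]]}}

```text
clock: 36.38
eef_pos: [0.5154, 0.0593, 0.0791]
ee_rot: [0.09, 1.579, -0.09]
wrist_force: [-12.4, 0.3, 11.0]
finger_gap: 0.004
```

```bash
python3 - <<'E'
from h import *
g()
E
```

```text
t 36.38 tcp [0.5154 0.0593 0.0791] x [-0.01   0.001 -1.   ] y [ 0.115  0.993 -0.001] jawang 83.4 F [-12.4   0.3  11. ] gap 0.004 q [-0.04  0.24  1.94  0.    0.97 -1.49]
grasp [0.51488269 0.05937595 0.0281006 ] lat 0.11971647635335424 d 0.07371185271890857 Fu -12.36271466904558
```

Request:
{"method": "carry_out", "body": {"commands": [[-0.1,0,0.25,0,0,0,1],[-0.2,0,0.5,0,0,0,1],[-0.2,0,0.8,0,0,0,1],[-0.2,0,0.8,0,0,0,1]]}}

```text
clock: 36.88
eef_pos: [0.5164, 0.0593, 0.0782]
ee_rot: [0.09, 1.596, -0.09]
wrist_force: [-31.9, 3.2, 18.3]
finger_gap: 0.007
```

```bash
python3 - <<'E'
from h import *
g()
E
```

```text
t 36.88 tcp [0.5164 0.0593 0.0782] x [-0.027  0.002 -1.   ] y [ 0.114  0.993 -0.001] jawang 83.4 F [-31.9   3.2  18.3] gap 0.007 q [-0.04  0.25  1.93  0.    0.98 -1.49]
grasp [0.51499702 0.05937518 0.02719055] lat 0.1197291993877039 d 0.07359822575292174 Fu -32.06807480533282
```

The handle moved only about 0.25 mm as the push rose from 7 to 32 N, so it is at a hard stop. Now I'll retreat.

Request:
{"method": "carry_out", "body": {"commands": [[0,0,-1,0,0,0,1],[0,0,-3,0,0,0,1],[-4,0,-5,0,0,0,1],[-10,0,-7,0,0,0,1],[-16,0,-9,0,0,0,1],[-22,0,-12,0,0,0,1],[-25,0,-12,0,0,0,1],[-25,0,-12,0,0,0,1]]}}

```text
clock: 37.88
eef_pos: [0.4092, 0.0718, 0.336]
ee_rot: [0.09, 1.561, -0.09]
wrist_force: [0.6, -0.4, 0.1]
finger_gap: 0.007
```

Request:
{"method": "carry_out", "body": {"commands": [[0,6,0,0,0,0,1],[0,12,0,0,0,0,1],[0,18,0,0,0,0,1],[0,24,0,0,0,0,1],[0,24,0,0,0,0,1]]}}

```text
clock: 38.5
eef_pos: [0.4347, 0.3133, 0.3295]
ee_rot: [0.086, 1.573, -0.088]
wrist_force: [0.4, -0.6, 0.0]
finger_gap: 0.006
```

```bash
python3 - <<'E'
from h import *
st()
i=manip.snapshot("top");j=manip.snapshot("scene")
cv2.imwrite("pics/t5.png",i);cv2.imwrite("pics/t5z.png",cv2.resize(i[180:330,95:285],None,fx=4,fy=4,interpolation=cv2.INTER_CUBIC))
cv2.imwrite("pics/s5z.png",cv2.resize(j[160:340,210:350],None,fx=3.3,fy=3.3,interpolation=cv2.INTER_CUBIC))
E
```

```text
t 38.5 tcp [0.4347 0.3133 0.3295] x [-0.004 -0.001 -1.   ] y [ 0.11   0.994 -0.001] jawang 83.7 F [ 0.4 -0.6  0. ] gap 0.006 q [ 0.48 -0.01  1.71  0.    1.45 -0.98]
```

View pics/t5z.png

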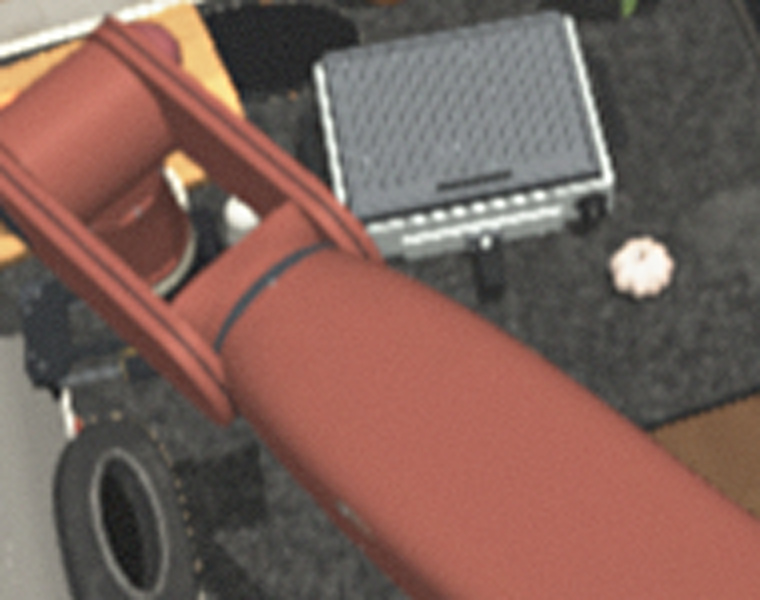

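View pics/s5z.png

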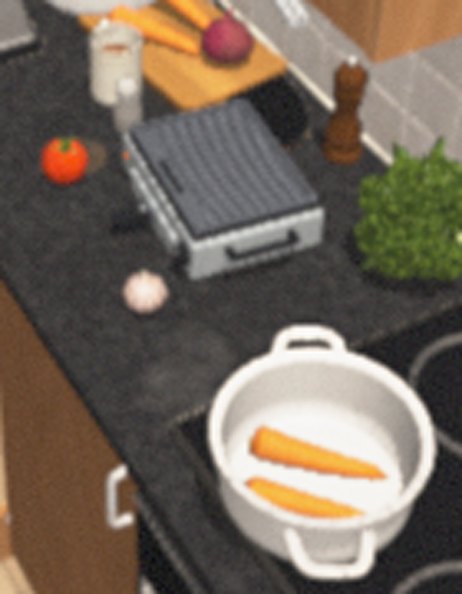

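The scene view shows both carrots in the pot at (318,455) and (305,497), and the tray in the grill. The tomato at (65,160), garlic at (145,292), salt shaker at (128,100), mug at (115,65) and the pot all stand in place. The top view shows the plate flush against the grill's front at (490,240). The arm is clear of everything, so I'm handing in.

```bash
python3 - <<'E'
from workcell import manip
print(manip.job_done())
E
```

```text
the job is handed in; nothing more can be done
None
```

I put both carrots flat in the pot, then slid the drip tray pan first into the bay and pushed it home. I handed the job in at about 38.5 s with the arm clear of everything.

**Tray:**
- Resistance rose to about 10 N near the end of the travel, roughly what the catch should take.
- I then pushed on the handle end. It moved only about 0.25 mm as the push rose from 7 to 32 N, so it is against a hard stop.
- The close view shows no gap between the front plate and the grill. The handle end measured 64–65 mm from the bay mouth against 63 mm expected, within my measuring error.
- I could not read the catch itself, so the click is inferred from the force and position.

**Other things:** In the last pictures the garlic, tomato, salt shaker, mug and pot stand where they were. No check failed, but one grip had to be redone. My first tilted grip on the tray handle put joint 3 close to its limit, so I pushed partway with a vertical grip and regripped tilted for the rest.

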